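# Shut and refill a bird's foraging cube with a scoop

### The arm

A 6-joint arm with a two-finger parallel gripper is mounted at the origin on the work surface. World frame = base frame: x ahead of the robot, y to its left, z up, the work surface at z = 0. Lengths are in m, angles in rad, forces in N, time in s.
With the tool pointing down it reaches from about 0.25 to 0.8 m from the base axis. Payload 8.5 kg.
Tool frame: the origin (TCP) lies on the mounting face of the last link; the fingertips stand 173 mm ahead of it and the grasp point (between the pads) lies 155 mm ahead of it; z points along the fingers, y is the line along which they close (so a half turn about z gives the same grasp; the last joint's range is limited). The gripper opens to 85 mm and grips with 20 to 120 N. Pads are 22 mm wide; open, the fingers measure 114 mm over their backs; the gripper's body (76 mm by 85 mm) begins 54 mm behind the grasp point. The pads swing forward as they close: fully open they stand 13 mm farther back than shut.
Start: joints at [1.151, 0.238, -0.013, 1.319, 0, 1.571], TCP at [0.214, 0.479, 0.405] pointing down, gripper open.
Joint ranges: [-2.66, 2.66], [-1.03, 1.9], [-1.14, 1.46], [-1.82, 2.27], [-1.45, 1.34], [-3.14, 3.14]. Speed limits (rad/s): [2.22, 2.22, 2.79, 3.14, 3.14, 3.14].

### API

Orientations are given as a unit quaternion [w, x, y, z].
In Python, from cell import ctrl, vision, nets gives the robot as it stands.
- The arm moves only by the tool move_arm, never from a script. Its argument "increments" is a list of rows, each an object of numbers: "dx", "dy", "dz": the shift along the tool's x, y, z normalised to -1 to 1, where 1 is 0.04 m; "wx", "wy", "wz": the turn, a rotation vector about the tool's x, y, z normalised to -1 to 1, where 1 is 0.12 rad; "jaw": the opening, from 0 (shut) to 1 (fully open). A call has 1 to 10 rows; each row shifts and turns the commanded pose from where the row before left it, along the tool's axes as they then stand; what a row does not reach is not made up. A row lasts 1/12 s, in which the tool goes at most 41.7 mm and 7.16 degrees, less where a joint would pass 70% of its speed; a pose out of reach is approached as far as the arm can. A call with a number of a shift or a turn outside -1 to 1 is refused whole. A call with a gripper value outside its range is refused whole. The fingers move at their own pace and stop on an object; "squeeze" is the grip in N (left out, the last holds). Time passes only in rows, so rows that do not move let the fingers close. It gives the time, the measured TCP pose, the force, the opening and the grip force at its end, in the units of the state.
- ctrl.get_obs(): the state, without advancing time (a new reading comes with each control period).
- vision.read_camera(name): name is "scene" or "top"; returns the picture (384x512x3 uint8, blue, green, red); there is no depth.
- vision.camera_params(name): a dict with "mtx" (3x3 intrinsics, pixels), "k1" (the pictures are not rectified: a ray, as slopes to the right and down, at radius r is drawn at 1 + k1 r^2 times it, then the intrinsics apply), "world_from_camera" (4x4, takes a point from camera to world coordinates). Camera axes: x right, y down, z forward; pixel columns grow to the right and rows downward; lengths in m; the calibration is good to about 2 mm. A picture is of the moment at which its call begins. camera_params takes no time and is no camera call.
- ctrl.finish_job(): hands the job in; it is judged then, once.
Trained networks look in the newest picture that a camera, given by its name, has taken for a name from the list of things; names that differ only in an ending like _2 or _b are one class to them, and where a whole thing is asked for, a point or a joint stands for the part that bears it (a point fixed in the world has none). Each returns a list of dicts, best first, with "score" (0 to 1); they miss things now and then, are a little off and sometimes report something else, mostly with a low value. They report only what shows in the picture. A call takes as long as a camera call.
- nets.find_in(thing, camera): "bbox" ([centre column, centre row, width, height] in pixels, round what is visible of it).
- nets.outline_of(thing, camera): "region" (384x512 bool, what is visible of it) and "bbox" ([centre column, centre row, width, height] in pixels, round what is visible of it).
- nets.pinpoint(thing, camera): "at" ([column, row] in pixels: a listed point, or the origin of a listed thing).
The state is a dict: "time": time; "joint_positions": joint angles; "joint_velocities": joint speeds; "effort": joint torques, N m; "position": TCP position; "tool_rot": TCP orientation; "force": force on the tool from outside, world axes, zero at the start; "ft_torque": the same for the moment, N m; "gripper_width": opening from 0.0 (shut) to 1.0 (fully open); "grasp_force": force on a finger pad.
Only numpy, scipy, OpenCV 4.12 (cv2) and the standard library are available. Lean on these libraries where they do the work, as an engineer would, in place of code of your own. Each camera call takes 0.05 s, during which the arm holds its last target. There are 200 camera calls.

### The job

Refill the parrot's foraging cube: first press its red spring lever down until it clicks and stays down by itself, which shuts the swing door, then use the orange scoop to carry at least three of the wooden balls from the blue tray and tip them in through the cube's open top. Do not touch the balls with the fingers, spill none (balls you do not move stay in the tray), leave the cup, bell and knot toy where they are, and finish with the scoop laid flat on the shelf on the underside of its pan.

Things in the scene. Friction and masses are not known exactly. Their poses are not given: they have to be found in the camera images.
- tray: Blue open tray fixed to the shelf, 255 mm long (x) by 122 wide (y), walls 46 high (far +x end 62), 5 thick. Origin: centre of its underside. Inner floor 4 mm above the origin, 112 wide (y = -56 to +56), flat from x = -125 to +60; from there the far (+x) end is a ramp rising at 35 degrees to z = 42 at x = +115. The balls start in x = -12 to +68.
- ball0: Wooden ball, 30 mm diameter, 12 g, loose in the tray (natural wood, red or yellow). Origin at its centre.
- ball1: Wooden ball, 30 mm diameter, 12 g, loose in the tray (natural wood, red or yellow). Origin at its centre.
- ball2: Wooden ball, 30 mm diameter, 12 g, loose in the tray (natural wood, red or yellow). Origin at its centre.
- ball3: Wooden ball, 30 mm diameter, 12 g, loose in the tray (natural wood, red or yellow). Origin at its centre.
- ball4: Wooden ball, 30 mm diameter, 12 g, loose in the tray (natural wood, red or yellow). Origin at its centre.
- scoop: Orange scoop, 193 mm long, 140 g. Origin: underside of the pan's middle; x out of its open front, z up. Pan floor flat, 2 thick, x = -45 to +30, then a lip 15 long turned up 28 degrees; 102 wide; side walls (3 thick) 34 high from x = -45 to +15, back wall 40 high. Black level grip bar (x = -150 to -65, 18 wide in y, z = 58 to 82) joined to the back wall. Tip past 30 degrees to empty it.
- scoop_grip (a point): Middle of the part of the black grip bar to be held: 95 mm behind (-x) and 70 mm above the scoop's origin. Axes as the scoop.
- scoop_lip (a point): Middle of the front edge of the scoop's upturned lip, 43 mm ahead of and 7 mm above its origin. Axes as the scoop.
- cube: Clear acrylic foraging cube with green edges, open top, fixed to the shelf, 150 x 150 mm, 110 high, walls 4 thick (inside 142 x 142), inner floor 5 above the origin. Origin: underside, centre. Its swing door is in its -x face, which is open while the door is ajar; the lever stands along its -y side.
- cube_mouth (a point): Centre of the cube's open top, 110 mm above its origin; axes as the cube.
- lever_pad (a point): Top middle of the red press pad (34 mm along cube x, 24 wide) at the lever's free end. Its height is about 123 mm above the shelf when up, about 67 when fully down. The lever pivots about a line along cube y at x = +55, z = 88 mm of the cube; the pad is about 92 mm from that line towards cube -x, and its middle lies 97 mm to the -y side of the cube's centre.
- lever (a joint): Lever angle: 0 up (door ajar), grows as it is pressed down, 0.60 rad fully down. It springs back if let go before about 0.45; past that it snaps down to the stop and stays (press force under 10 N).
- door (a joint): Swing door angle, driven by the lever: 0 ajar (about 40 degrees), 0.70 rad shut.
- cup: Green ceramic cup, 72 mm across, 75 high. Origin: centre of its underside.
- bell: Steel bell standing mouth down, 72 mm across, 68 high. Origin: centre of its underside.
- knot: Red wooden knot toy of three crossed 28 mm bars, 76 mm each way. Origin: centre of its underside.

How it is judged:
By the outcome, as a careful person would: the job done as asked, in the order asked, and still so for the second after the job is handed in, with the robot touching nothing.
It also fails if it takes over 72 s, if anything falls off the work surface, if the arm or the gripper's body presses on something with over 40 N, if the wrist force passes 120 N, or if a joint passes its speed limit or range.

## Working session

There is one attempt and no reset: what is moved stays moved. The work goes in short steps, Python scripts to look and compute and a tool call to move; the robot and the scene stay as the last step left them, time stands still between calls to the robot, and variables do not carry over. Pictures are saved under pics/ and viewed, at most 10 in all, crops included, and the job is handed in when it is done.

Besides the shell and the picture viewer there is one more tool, called after "Call:" by a JSON object that holds its "fn" and its "kwargs". move_arm: Moves the arm, as the interface text tells. Its arguments: {"type":"object","properties":{"increments":{"type":"array"},"squeeze":{"type":"number"}},"required":["increments"]}

```bash
mkdir -p pics; ls; cat > h.py <<'E'
import numpy as np, cv2
from cell import ctrl, vision, nets
from scipy.spatial.transform import Rotation as R
def P(c): return vision.camera_params(c)
def ray(c,uv):
    p=P(c);K=np.array(p["mtx"]);T=np.array(p["world_from_camera"]);k=p["k1"]
    d=np.array([(uv[0]-K[0,2])/K[0,0],(uv[1]-K[1,2])/K[1,1]]);s=d.copy()
    for _ in range(20): s=d/(1+k*(s@s))
    v=T[:3,:3]@np.array([s[0],s[1],1]);return T[:3,3],v/np.linalg.norm(v)
def atz(c,uv,z):
    o,v=ray(c,uv);return o+v*(z-o[2])/v[2]
def tri(a,b):
    A=np.zeros((3,3));q=np.zeros(3);rs=[ray("scene",a),ray("top",b)]
    for o,v in rs:
        M=np.eye(3)-np.outer(v,v);A+=M;q+=M@o
    x=np.linalg.solve(A,q);e=[np.linalg.norm((np.eye(3)-np.outer(v,v))@(x-o)) for o,v in rs];return x,max(e)
def proj(c,X):
    p=P(c);K=np.array(p["mtx"]);T=np.array(p["world_from_camera"])
    x=T[:3,:3].T@(np.array(X)-T[:3,3]);s=x[:2]/x[2];s=s*(1+p["k1"]*(s@s));return np.array([K[0,0]*s[0]+K[0,2],K[1,1]*s[1]+K[1,2]])
E
python3 - <<'E'
from h import *
for c in ("scene","top"): cv2.imwrite(f"pics/{c}0.png",vision.read_camera(c))
for t in ["tray","scoop","scoop_grip","scoop_lip","cube","cube_mouth","lever_pad","cup","bell","knot","ball0"]:
    r={c:nets.pinpoint(t,c) for c in ("scene","top")}
    for c in r: print(t,c,[(np.round(d["at"],1).tolist(),round(d["score"],2)) for d in r[c]][:5])
    if r["scene"] and r["top"] and t!="ball0":
        x,e=tri(r["scene"][0]["at"],r["top"][0]["at"]);print("   ",x.round(4),round(e,4))
print(ctrl.get_obs())
E
```

```text
pics
tray scene [([256.9, 243.8], 0.67)]
tray top [([241.7, 189.5], 0.62)]
    [ 0.5409  0.0104 -0.0068] 0.0001
scoop scene [([218.2, 184.2], 0.57), ([241.4, 243.8], 0.42)]
scoop top [([335.6, 209.0], 0.78), ([309.0, 147.9], 0.22)]
    [ 0.4848 -0.2841 -0.0084] 0.0026
scoop_grip scene [([242.5, 159.3], 0.91)]
scoop_grip top [([337.9, 236.0], 0.69), ([179.2, 216.9], 0.57)]
    [ 0.3992 -0.2747  0.0622] 0.0013
scoop_lip scene [([204.8, 185.2], 0.57)]
scoop_lip top [([342.0, 190.3], 0.72)]
    [ 0.5355 -0.2976  0.0017] 0.0056
cube scene [([348.5, 302.6], 0.76)]
cube top [([154.8, 210.7], 0.58)]
    [ 0.4738  0.2812 -0.0084] 0.0031
cube_mouth scene [([357.4, 268.7], 0.97)]
cube_mouth top [([142.7, 207.6], 0.93)]
    [0.4769 0.2844 0.1102] 0.0031
lever_pad scene [([333.1, 227.0], 0.75)]
lever_pad top [([176.9, 215.0], 0.67)]
    [0.454  0.182  0.1375] 0.0003
cup scene [([191.7, 163.4], 0.83)]
cup top [([383.8, 202.9], 0.57), ([239.6, 188.0], 0.21)]
    [ 0.5049 -0.4292  0.0028] 0.0031
bell scene [([258.1, 318.3], 0.7)]
bell top [([183.9, 148.7], 0.9)]
    [ 0.6697  0.1968 -0.0066] 0.0005

[... 404 characters left out ...]
, 'joint_positions': array([ 1.15099543e+00,  2.38172125e-01, -1.35074749e-02,  1.31917587e+00,
       -1.89150153e-05,  1.57081420e+00]), 'joint_velocities': array([ 0.00066075, -0.00155478,  0.00036837, -0.00030828, -0.00015164,
       -0.00028302]), 'effort': array([-1.64457756e-04, -5.38585925e+01,  3.46694541e+01,  2.54206578e-03,
        2.29964007e-05,  3.38205325e-05]), 'position': array([0.21396971, 0.47938776, 0.40468794]), 'tool_rot': array([ 3.08842730e-06,  2.08371276e-01,  9.78049800e-01, -3.08938958e-05]), 'force': array([ 0.35137613, -0.33142551,  0.52545728]), 'ft_torque': array([-0.00402365, -0.01911761, -0.06159184]), 'grasp_force': 0.0, 'gripper_width': 0.995233847741639}
```

View pics/scene0.png

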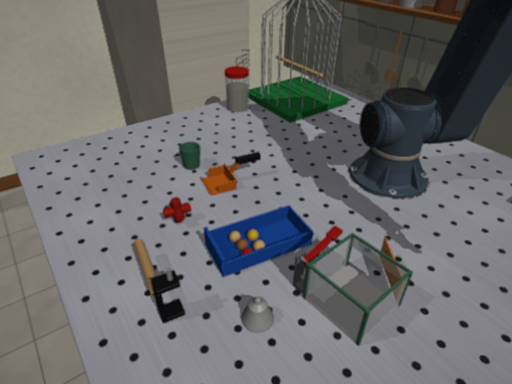

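View pics/top0.png

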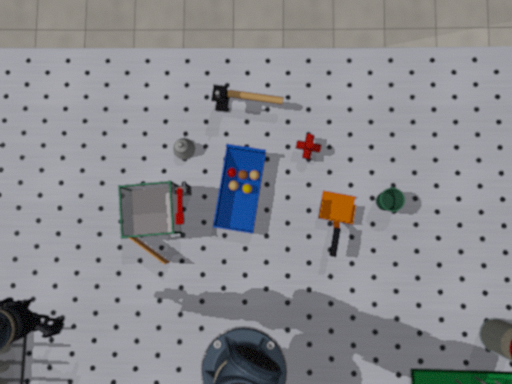

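The scene view shows the cube at (355,285) with its red lever up, the tray at (258,240), and the scoop at (225,178) with its grip towards the robot. The top view shows the cube at (148,209), tray at (241,189) and scoop at (337,210). I'll fit poses to silhouettes in both views.

```bash
cat > fit.py <<'E'
from h import *
from scipy.optimize import minimize
def box(x0,x1,y0,y1,z0,z1): return np.array([[x,y,z] for x in(x0,x1) for y in(y0,y1) for z in(z0,z1)])/1000
TRAY=[box(-127.5,127.5,-61,61,0,46),box(120,127.5,-61,61,0,62)]
SCOOP=[box(-45,30,-51,51,0,2),box(-48,-45,-51,51,0,40),box(-45,15,-51,-48,0,34),box(-45,15,48,51,0,34),
 np.array([[30,-51,0],[30,51,0],[43,-51,7],[43,51,7]])/1000,box(-150,-65,-9,9,58,82),box(-70,-46,-8,8,38,70)]
CUBE=[box(-75,75,-75,75,0,110)]
def sil(c,parts,q,S=4):
    m=np.zeros((384*S,512*S),np.uint8);Rz=R.from_euler('z',q[2]).as_matrix();z=q[3] if len(q)>3 else 0
    for p in parts:
        w=p@Rz.T+[q[0],q[1],z];uv=np.array([proj(c,X) for X in w])
        cv2.fillConvexPoly(m,cv2.convexHull(np.round((uv+.5)*S).astype(np.int32)),255)
    return cv2.resize(m,(512,384),interpolation=cv2.INTER_AREA)/255.
def fit(masks,parts,q0):
    f=lambda q:sum(np.abs(sil(c,parts,q)-m).sum()/m.sum() for c,m in masks.items())
    q0=np.array(q0,float);s=np.vstack([q0]+[q0+d for d in np.diag([.012,.012,.12,.01][:len(q0)])])
    r=minimize(f,q0,method='Nelder-Mead',options=dict(initial_simplex=s,xatol=2e-4,fatol=1e-3,maxiter=150));return r.x,r.fun
E
cat > run.py <<'E'
from fit import *
img={c:vision.read_camera(c) for c in("scene","top")}
for n,parts,q in [("tray",TRAY,[.541,.01,0]),("scoop",SCOOP,[.485,-.284,-.1]),("cube",CUBE,[.475,.283,.05])]:
    o={c:nets.outline_of(n,c)[0] for c in img}
    M={c:o[c]["region"].astype(float) for c in o}
    print(n,[(c,round(o[c]["score"],2),M[c].sum()) for c in o])
    for c in M: print("  ",c,fit({c:M[c]},parts,q))
    x,f=fit(M,parts,q);print("  both",x.round(4),round(f,3),"free z",[a.round(4).tolist() if i==0 else round(a,3) for i,a in enumerate(fit(M,parts,list(q)+[0]))])
    for c in img:
        s=(sil(c,parts,x)>.5).astype(np.uint8)
        cs,_=cv2.findContours(M[c].astype(np.uint8),0,1); img[c]=img[c]
        big=locals().setdefault("B_"+c,cv2.resize(img[c],None,fx=4,fy=4,interpolation=cv2.INTER_CUBIC))
        cs,_=cv2.findContours(cv2.resize(s,None,fx=4,fy=4),0,1);cv2.drawContours(big,cs,-1,(255,255,0),1)
t=B_top[4*130:4*270,4*110:4*370];s=B_scene[4*145:4*345,4*190:4*420]
cv2.imwrite("pics/fit_top.png",cv2.resize(t,(800,431)));cv2.imwrite("pics/fit_scene.png",cv2.resize(s,(690,600)))
E
python3 run.py
```

```text
tray [('scene', 0.85, np.float64(4225.0)), ('top', 0.57, np.float64(3155.0))]
   scene (array([ 0.5417357 ,  0.01754956, -0.13578148]), np.float64(0.12897923192945815))
   top (array([ 0.53923943,  0.01580795, -0.14544027]), np.float64(0.1279960224977471))Traceback (most recent call last):
  File "run.py", line 8, in <module>
    x,f=fit(M,parts,q);print("  both",x.round(4),round(f,3),"free z",[a.round(4).tolist() if i==0 else round(a,3) for i,a in enumerate(fit(M,parts,list(q)+[0]))])
        ~~~^^^^^^^^^^^
  File "fit.py", line 17, in fit
    r=minimize(f,q0,method='Nelder-Mead',options=dict(initial_simplex=s,xatol=2e-4,fatol=1e-3,maxiter=150));return r.x,r.fun
    res = _minimize_neldermead(fun, x0, args, callback, bounds=bounds,
                               **options)
    fxr = func(xr)
    fx = function(np.copy(x), *(wrapper_args + args))
  File "fit.py", line 15, in <lambda>
    f=lambda q:sum(np.abs(sil(c,parts,q)-m).sum()/m.sum() for c,m in masks.items())
               ~~~^^^^^^^^^^^^^^^^^^^^^^^^^^^^^^^^^^^^^^^^^^^^^^^^^^^^^^^^^^^^^^^^^
  File "fit.py", line 15, in <genexpr>
    f=lambda q:sum(np.abs(sil(c,parts,q)-m).sum()/m.sum() for c,m in masks.items())
                          ~~~^^^^^^^^^^^
  File "fit.py", line 11, in sil
    w=p@Rz.T+[q[0],q[1],z];uv=np.array([proj(c,X) for X in w])
                                        ~~~~^^^^^
  File "h.py", line 18, in proj
    p=P(c);K=np.array(p["mtx"]);T=np.array(p["world_from_camera"])
  File "h.py", line 4, in P
    def P(c): return vision.camera_params(c)
                     ~~~~~~~~~~~~~~~~~~~~^^^
ValueError: time passes only in moves, steps and waits
```

Camera params must be cached (call budget).

```bash
sed -i 's/^def P(c).*/import functools\n@functools.lru_cache\ndef P(c): return vision.camera_params(c)/' h.py; time python3 run.py
```

```text
tray [('scene', 0.6, np.float64(4355.0)), ('top', 0.97, np.float64(3182.0))]
   scene (array([ 0.54195713,  0.01827247, -0.1452715 ]), np.float64(0.12067805767542378))
   top (array([ 0.53969223,  0.01540529, -0.14652973]), np.float64(0.1307132029430251))
  both [ 0.5406  0.0164 -0.1488] 0.266 free z [[0.5398, 0.0158, -0.1448, -0.0031], np.float64(0.257)]
scoop [('scene', 0.74, np.float64(1004.0)), ('top', 0.85, np.float64(1288.0))]
   scene (array([ 0.49186866, -0.2815044 , -0.18110845]), np.float64(0.11485821420201547))
   top (array([ 0.49117779, -0.28165862, -0.16368178]), np.float64(0.06313481914504933))
  both [ 0.4909 -0.2819 -0.1656] 0.18 free z [[0.4927, -0.2822, -0.1679, -0.0002], np.float64(0.183)]
cube [('scene', 0.56, np.float64(7397.0)), ('top', 0.77, np.float64(3679.0))]
   scene (array([0.47469476, 0.28074646, 0.09576145]), np.float64(0.2670080875394636))
   top (array([0.47169416, 0.27834923, 0.10363757]), np.float64(0.14299282093919383))
  both [0.4725 0.2792 0.0949] 0.426 free z [[0.4723, 0.2791, 0.0961, -0.0033], np.float64(0.414)]
real	0m16.731s
user	0m9.567s
sys	0m2.031s
```

View pics/fit_top.png

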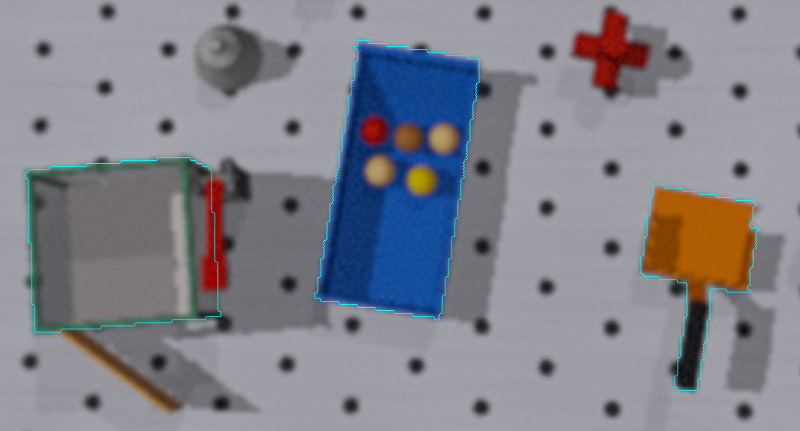

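View pics/fit_scene.png

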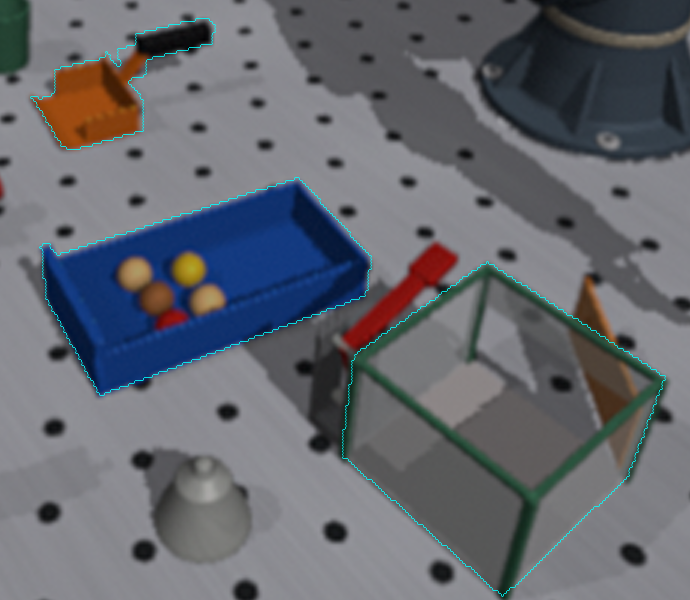

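The overlays match the tray (20–480 px in crop), scoop and cube edges well. Poses to use: tray (0.540, 0.016, yaw −0.146), scoop (0.491, −0.282, −0.166), cube (0.4725, 0.279, 0.096). Next I'll check the pad and plan the press.

```bash
cat > plan.py <<'E'
from h import *
tray=np.array([.540,.0160,-.146]);scoop=np.array([.4912,-.2819,-.166]);cube=np.array([.4725,.279,.096])
def loc(q,p): p=np.array(p)/1000;c,s=np.cos(q[2]),np.sin(q[2]);return np.array([q[0]+c*p[0]-s*p[1],q[1]+s*p[0]+c*p[1],p[2]])
def rot(yaw,pitch=0): # tool for a scoop of this yaw, front-down pitch
    return R.from_euler('z',yaw)*R.from_euler('y',pitch)*R.from_matrix(np.array([[-1,0,0],[0,1,0],[0,0,-1.]]))
def cur():
    o=ctrl.get_obs();q=o["tool_rot"];return o,np.array(o["position"]),R.from_quat([q[1],q[2],q[3],q[0]])
def plan(p,r,p1,r1,n,dig=2):
    w=(r.inv()*r1).as_rotvec()/n;p0=p.copy();out=[]
    print("n min: %.1f"%max(np.linalg.norm(p1-p)/.04,np.linalg.norm(w)*n/.12))
    for i in range(n):
        d=r.inv().apply(p0+(p1-p0)*(i+1)/n-p)/.04;row=np.r_[d,w/.12].round(dig)
        out.append(row.tolist());p=p+r.apply(row[:3]*.04);r=r*R.from_rotvec(row[3:]*.12)
    for x in out: print(x)
    print("end",p.round(4),"err mm",((p-p1)*1000).round(1));return p,r
def scoop_tcp(org,yaw,pitch=0): # scoop origin -> tcp
    r=R.from_euler('z',yaw)*R.from_euler('y',pitch);return np.array(org)+r.apply([-.095,0,.070+.155])
E
python3 - <<'E'
from plan import *
print("pad model",loc(cube,[-39,-97,123]), "top px",proj("top",loc(cube,[-37,-97,123])),"scene px",proj("scene",loc(cube,[-37,-97,123])))
for t in("scene","top"):
    vision.read_camera(t);print(t,[(d["at"],d["score"]) for d in nets.pinpoint("lever_pad",t)])
o,p,r=cur();t=loc(cube,[-39,-99,0]);t[2]=.34
plan(p,r,t,rot(.096),10)
E
```

```text
pad model [0.44297728 0.17870838 0.123     ] top px [179.09208369 218.34772648] scene px [334.31149257 229.44459974]
scene [([331.2, 224.9], 0.93)]
top [([179.9, 216.1], 0.54)]
n min: 9.6
[-0.83, -0.46, 0.16, -0.0, -0.0, -0.43]
[-0.81, -0.5, 0.16, -0.0, -0.0, -0.43]
[-0.78, -0.54, 0.17, -0.0, -0.0, -0.43]
[-0.75, -0.58, 0.16, -0.0, -0.0, -0.43]
[-0.72, -0.62, 0.16, -0.0, -0.0, -0.43]
[-0.69, -0.65, 0.16, -0.0, -0.0, -0.43]
[-0.65, -0.69, 0.16, -0.0, -0.0, -0.43]
[-0.62, -0.72, 0.16, -0.0, -0.0, -0.43]
[-0.58, -0.75, 0.17, -0.0, -0.0, -0.43]
[-0.53, -0.78, 0.16, -0.0, -0.0, -0.43]
end [0.443  0.1769 0.3399] err mm [-0.2  0.2 -0.1]
```

Call:
{"fn": "move_arm", "kwargs": {"increments": [{"dx": -0.82,"dy": -0.46,"dz": 0.16,"wz": -0.43,"jaw": 0},{"dx": -0.8,"dy": -0.5,"dz": 0.16,"wz": -0.43,"jaw": 0},{"dx": -0.78,"dy": -0.54,"dz": 0.16,"wz": -0.43,"jaw": 0},{"dx": -0.75,"dy": -0.58,"dz": 0.16,"wz": -0.43,"jaw": 0},{"dx": -0.72,"dy": -0.62,"dz": 0.16,"wz": -0.43,"jaw": 0},{"dx": -0.69,"dy": -0.65,"dz": 0.16,"wz": -0.43,"jaw": 0},{"dx": -0.65,"dy": -0.69,"dz": 0.16,"wz": -0.43,"jaw": 0},{"dx": -0.62,"dy": -0.72,"dz": 0.16,"wz": -0.43,"jaw": 0},{"dx": -0.58,"dy": -0.75,"dz": 0.16,"wz": -0.43,"jaw": 0},{"dx": -0.53,"dy": -0.78,"dz": 0.16,"wz": -0.43,"jaw": 0}]}}

```text
invalid input
```

Call:
{"fn": "move_arm", "kwargs": {"increments": [{"dx": 0,"jaw": 0},{"dx": 0,"jaw": 0},{"dx": 0,"jaw": 0}]}}

```text
invalid input
```

```bash
python3 - <<'E'
from plan import *
o,p,r=cur();t=loc(cube,[-37,-98,0]);t[2]=.306
print(p,o["gripper_width"],o["joint_positions"].round(3))
plan(p,r,t,rot(.096),2)
E
```

```text
[0.21396055 0.47938057 0.40466679] 1.0002546135219719 [ 1.151  0.238 -0.014  1.319  0.     1.571]
n min: 9.8
[-4.17, -2.26, 1.23, -0.0, -0.0, -2.15]
[-3.46, -3.26, 1.24, -0.0, -0.0, -2.15]
end [0.445  0.1778 0.3059] err mm [-0.  -0.1 -0.1]
```

Call:
{"fn": "move_arm", "kwargs": {"increments": [{"dx": 0,"dy": 0,"dz": 0,"wx": 0,"wy": 0,"wz": 0,"jaw": 0}]}}

```text
time: 2.08
position: [0.214, 0.4794, 0.4047]
tool_rot: [-0.0, 0.208, 0.978, -0.0]
force: [-0.6, -0.9, -0.1]
gripper_width: 0.881
grasp_force: 0.0
```

All keys are required.

Call:
{"fn": "move_arm", "kwargs": {"increments": [{"dx": -0.82,"dy": -0.46,"dz": 0.16,"wx": 0,"wy": 0,"wz": -0.43,"jaw": 0},{"dx": -0.8,"dy": -0.5,"dz": 0.16,"wx": 0,"wy": 0,"wz": -0.43,"jaw": 0},{"dx": -0.78,"dy": -0.54,"dz": 0.16,"wx": 0,"wy": 0,"wz": -0.43,"jaw": 0},{"dx": -0.75,"dy": -0.58,"dz": 0.16,"wx": 0,"wy": 0,"wz": -0.43,"jaw": 0},{"dx": -0.72,"dy": -0.62,"dz": 0.16,"wx": 0,"wy": 0,"wz": -0.43,"jaw": 0},{"dx": -0.69,"dy": -0.65,"dz": 0.16,"wx": 0,"wy": 0,"wz": -0.43,"jaw": 0},{"dx": -0.65,"dy": -0.69,"dz": 0.16,"wx": 0,"wy": 0,"wz": -0.43,"jaw": 0},{"dx": -0.62,"dy": -0.72,"dz": 0.16,"wx": 0,"wy": 0,"wz": -0.43,"jaw": 0},{"dx": -0.58,"dy": -0.75,"dz": 0.16,"wx": 0,"wy": 0,"wz": -0.43,"jaw": 0},{"dx": -0.53,"dy": -0.78,"dz": 0.16,"wx": 0,"wy": 0,"wz": -0.43,"jaw": 0}]}}

```text
time: 2.92
position: [0.4431, 0.1755, 0.3406]
tool_rot: [0.0, -0.049, 0.999, 0.0]
force: [0.8, 0.3, 0.2]
gripper_width: 0.001
grasp_force: 0.0
```

Call:
{"fn": "move_arm", "kwargs": {"increments": [{"dx": 0,"dy": 0,"dz": 0,"wx": 0,"wy": 0,"wz": 0,"jaw": 0},{"dx": 0,"dy": 0,"dz": 0,"wx": 0,"wy": 0,"wz": 0,"jaw": 0}]}}

```text
time: 3.08
position: [0.4431, 0.1756, 0.3403]
tool_rot: [-0.0, -0.046, 0.999, -0.0]
force: [-0.2, 1.7, -0.3]
gripper_width: 0.001
grasp_force: 0.0
```

```bash
python3 - <<'E'
from plan import *
o,p,r=cur();t=loc(cube,[-37,-98,0]);t[2]=.300
print(p,o["gripper_width"],o["joint_positions"].round(3))
plan(p,r,t,rot(.096),2)
img=np.hstack([cv2.resize(vision.read_camera("scene")[180:330,250:400],(400,400)),cv2.resize(vision.read_camera("top")[150:250,110:210],(400,400))])
cv2.imwrite("pics/press.png",img)
E
```

```text
[0.44312121 0.17557953 0.34029929] 0.001397891683837651 [ 0.377  0.188 -0.248  1.135 -0.     0.285]
n min: 1.0
[-0.03, 0.03, 0.5, -0.0, -0.0, -0.02]
[-0.02, 0.02, 0.51, -0.0, -0.0, -0.02]
end [0.4449 0.1777 0.2999] err mm [-0.2 -0.2 -0.1]
```

View pics/press.png

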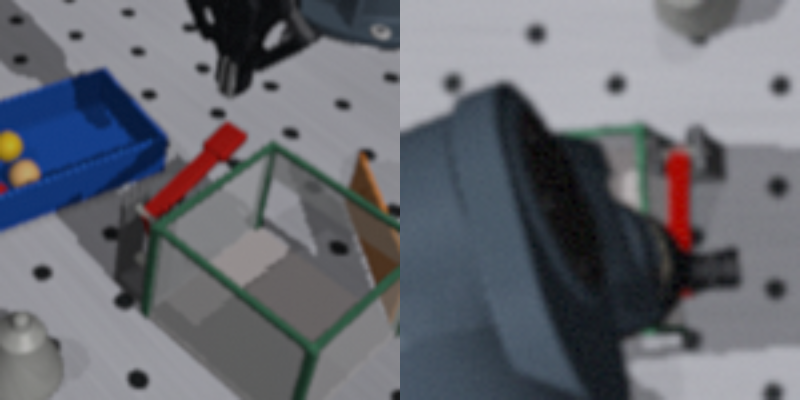

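The closed fingertips stand just over the red pad (left half, tips at about (235,90), pad at (225,140)). I'll press.

Call:
{"fn": "move_arm", "kwargs": {"increments": [{"dx": -0.03,"dy": 0.03,"dz": 0.5,"wx": 0,"wy": 0,"wz": 0,"jaw": 0},{"dx": -0.02,"dy": 0.02,"dz": 0.5,"wx": 0,"wy": 0,"wz": 0,"jaw": 0},{"dx": 0,"dy": 0,"dz": 0.3,"wx": 0,"wy": 0,"wz": 0,"jaw": 0},{"dx": 0,"dy": 0,"dz": 0.3,"wx": 0,"wy": 0,"wz": 0,"jaw": 0},{"dx": 0,"dy": 0,"dz": 0.3,"wx": 0,"wy": 0,"wz": 0,"jaw": 0},{"dx": 0,"dy": 0,"dz": 0.25,"wx": 0,"wy": 0,"wz": 0,"jaw": 0}]}}

```text
time: 3.68
position: [0.4431, 0.1809, 0.2544]
tool_rot: [-0.0, -0.049, 0.999, 0.0]
force: [0.3, -0.0, -0.0]
gripper_width: 0.002
grasp_force: 0.0
```

Call:
{"fn": "move_arm", "kwargs": {"increments": [{"dx": 0,"dy": 0,"dz": 0.1,"wx": 0,"wy": 0,"wz": 0,"jaw": 0},{"dx": 0,"dy": 0,"dz": 0,"wx": 0,"wy": 0,"wz": 0,"jaw": 0}]}}

```text
time: 3.85
position: [0.4432, 0.1804, 0.2502]
tool_rot: [-0.001, -0.049, 0.999, -0.0]
force: [0.2, 0.5, -0.3]
gripper_width: 0.002
grasp_force: 0.0
```

```bash
python3 - <<'E'
from plan import *
a=vision.read_camera("scene");print([(d["at"],d["score"]) for d in nets.pinpoint("lever_pad","scene")])
print("expect down",proj("scene",loc(cube,[-41,-97,67])))
cv2.imwrite("pics/press2.png",np.hstack([cv2.resize(a[180:330,250:400],(400,400),interpolation=cv2.INTER_CUBIC),cv2.resize(vision.read_camera("top")[150:250,110:210],(400,400))]))
E
```

```text
[([330.6, 245.1], 0.52), ([256.1, 236.1], 0.41)]
expect down [332.2887261  246.12717174]
```

View pics/press2.png

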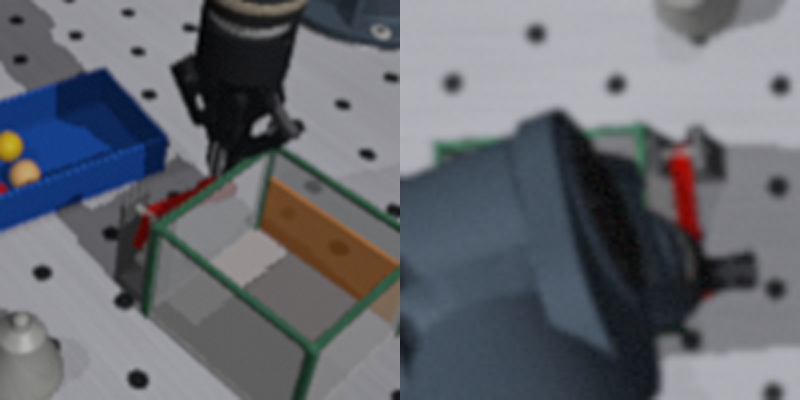

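Orange door is now flush shut in the -x face and the lever is down (net pixel (330.6,245.1) vs. expected (332.3,246.1)). Lift and go to the scoop.

```bash
python3 - <<'E'
from plan import *
o,p,r=cur();p1=p+[0,0,.1]
t=scoop_tcp([scoop[0],scoop[1],.075],scoop[2]);print(t)
m=(p1+t)/2;
plan(p1,r,t,rot(scoop[2]),13)
E
```

```text
[ 0.39750591 -0.26620233  0.3       ]
n min: 11.3
[0.17, -0.85, 0.1, 0.0, 0.0, 0.17]
[0.16, -0.84, 0.1, 0.0, 0.0, 0.17]
[0.14, -0.86, 0.1, 0.0, 0.0, 0.17]
[0.12, -0.85, 0.09, 0.0, 0.0, 0.17]
[0.1, -0.86, 0.1, 0.0, 0.0, 0.17]
[0.08, -0.86, 0.1, 0.0, 0.0, 0.17]
[0.07, -0.86, 0.1, 0.0, 0.0, 0.17]
[0.05, -0.86, 0.1, 0.0, 0.0, 0.17]
[0.03, -0.86, 0.1, 0.0, 0.0, 0.17]
[0.02, -0.86, 0.09, 0.0, 0.0, 0.17]
[-0.0, -0.86, 0.1, 0.0, 0.0, 0.17]
[-0.02, -0.87, 0.1, 0.0, 0.0, 0.17]
[-0.04, -0.86, 0.1, 0.0, 0.0, 0.17]
end [ 0.3975 -0.2662  0.3   ] err mm [-0. -0.  0.]
```

Call:
{"fn": "move_arm", "kwargs": {"increments": [{"dx": 0,"dy": 0,"dz": -0.6,"wx": 0,"wy": 0,"wz": 0,"jaw": 0},{"dx": 0,"dy": 0,"dz": -0.95,"wx": 0,"wy": 0,"wz": 0,"jaw": 0},{"dx": 0,"dy": 0,"dz": -0.95,"wx": 0,"wy": 0,"wz": 0,"jaw": 0}]}}

```text
time: 4.25
position: [0.4435, 0.1794, 0.352]
tool_rot: [-0.001, -0.048, 0.999, -0.0]
force: [1.6, 0.7, 0.2]
gripper_width: -0.002
grasp_force: 0.0
```

Call:
{"fn": "move_arm", "kwargs": {"increments": [{"dx": 0.17,"dy": -0.85,"dz": 0.1,"wx": 0,"wy": 0,"wz": 0.17,"jaw": 0.3},{"dx": 0.16,"dy": -0.85,"dz": 0.1,"wx": 0,"wy": 0,"wz": 0.17,"jaw": 0.6},{"dx": 0.14,"dy": -0.85,"dz": 0.1,"wx": 0,"wy": 0,"wz": 0.17,"jaw": 0.6},{"dx": 0.12,"dy": -0.85,"dz": 0.1,"wx": 0,"wy": 0,"wz": 0.17,"jaw": 0.6},{"dx": 0.1,"dy": -0.86,"dz": 0.1,"wx": 0,"wy": 0,"wz": 0.17,"jaw": 0.6},{"dx": 0.08,"dy": -0.86,"dz": 0.1,"wx": 0,"wy": 0,"wz": 0.17,"jaw": 0.6},{"dx": 0.07,"dy": -0.86,"dz": 0.1,"wx": 0,"wy": 0,"wz": 0.17,"jaw": 0.6},{"dx": 0.05,"dy": -0.86,"dz": 0.1,"wx": 0,"wy": 0,"wz": 0.17,"jaw": 0.6},{"dx": 0.03,"dy": -0.86,"dz": 0.1,"wx": 0,"wy": 0,"wz": 0.17,"jaw": 0.6},{"dx": 0.02,"dy": -0.86,"dz": 0.1,"wx": 0,"wy": 0,"wz": 0.17,"jaw": 0.6}]}}

```text
time: 5.08
position: [0.4076, -0.1653, 0.3115]
tool_rot: [0.001, 0.054, 0.999, -0.0]
force: [0.7, 0.3, 0.3]
gripper_width: 0.597
grasp_force: 0.0
```

Call:
{"fn": "move_arm", "kwargs": {"increments": [{"dx": 0,"dy": -0.86,"dz": 0.1,"wx": 0,"wy": 0,"wz": 0.17,"jaw": 0.6},{"dx": -0.02,"dy": -0.86,"dz": 0.1,"wx": 0,"wy": 0,"wz": 0.17,"jaw": 0.6},{"dx": -0.04,"dy": -0.86,"dz": 0.1,"wx": 0,"wy": 0,"wz": 0.17,"jaw": 0.6},{"dx": 0,"dy": 0,"dz": 0,"wx": 0,"wy": 0,"wz": 0,"jaw": 0.6}]}}

```text
time: 5.42
position: [0.3969, -0.271, 0.299]
tool_rot: [0.001, 0.087, 0.996, -0.001]
force: [0.3, 0.9, -0.4]
gripper_width: 0.605
grasp_force: 0.0
```

```bash
python3 - <<'E'
from plan import *
a=vision.read_camera("scene");o,p,r=cur()
print(p,o["gripper_width"],o["joint_positions"].round(3))
for c in("scene","top"):
    vision.read_camera(c)
    for t in("scoop_grip","lever_pad"):print(c,t,[(np.round(d["at"],1),round(d["score"],2)) for d in nets.pinpoint(t,c)][:2])
print("model",proj("scene",loc(scoop,[-95,0,70])),proj("top",loc(scoop,[-95,0,70])))
t=scoop_tcp([scoop[0],scoop[1],0.0],scoop[2]);plan(p,r,t,rot(scoop[2]),3)
E
```

```text
[ 0.39683694 -0.26898507  0.29901834] 0.6006547660042498 [-0.596  0.223 -0.317  1.03  -0.    -0.422]
scene scoop_grip [(array([245.2, 162.7]), 0.82)]
scene lever_pad [(array([330.6, 246.4]), 0.43)]
top scoop_grip [(array([334. , 232.7]), 0.81)]
top lever_pad [(array([183.1, 217.9]), 0.77)]
model [243.96894068 158.1988146 ] [335.18385837 236.93679545]
n min: 1.9
[-0.0, 0.02, 0.62, -0.0, 0.0, -0.02]
[-0.0, 0.03, 0.61, -0.0, 0.0, -0.02]
[-0.0, 0.02, 0.62, -0.0, 0.0, -0.02]
end [ 0.3974 -0.2663  0.225 ] err mm [-0.1 -0.1  0. ]
```

Call:
{"fn": "move_arm", "kwargs": {"increments": [{"dx": 0,"dy": 0.02,"dz": 0.62,"wx": 0,"wy": 0,"wz": -0.02,"jaw": 0.6},{"dx": 0,"dy": 0.03,"dz": 0.62,"wx": 0,"wy": 0,"wz": -0.02,"jaw": 0.6},{"dx": 0,"dy": 0.02,"dz": 0.62,"wx": 0,"wy": 0,"wz": -0.02,"jaw": 0.6},{"dx": 0,"dy": 0,"dz": 0,"wx": 0,"wy": 0,"wz": 0,"jaw": 0.6}]}}

```text
time: 6.1
position: [0.3965, -0.2618, 0.2212]
tool_rot: [-0.002, 0.08, 0.997, 0.001]
force: [-0.8, -0.2, 0.4]
gripper_width: 0.602
grasp_force: 0.0
```

Call:
{"fn": "move_arm", "kwargs": {"increments": [{"dx": 0,"dy": 0,"dz": 0,"wx": 0,"wy": 0,"wz": 0,"jaw": 0},{"dx": 0,"dy": 0,"dz": 0,"wx": 0,"wy": 0,"wz": 0,"jaw": 0},{"dx": 0,"dy": 0,"dz": 0,"wx": 0,"wy": 0,"wz": 0,"jaw": 0},{"dx": 0,"dy": 0,"dz": 0,"wx": 0,"wy": 0,"wz": 0,"jaw": 0},{"dx": 0,"dy": 0,"dz": 0,"wx": 0,"wy": 0,"wz": 0,"jaw": 0},{"dx": 0,"dy": 0,"dz": 0,"wx": 0,"wy": 0,"wz": 0,"jaw": 0}], "squeeze": 90}}

```text
time: 6.6
position: [0.3981, -0.2639, 0.2258]
tool_rot: [0.001, 0.081, 0.997, -0.0]
force: [-1.2, 2.2, 8.2]
gripper_width: 0.196
grasp_force: 88.2
```

Call:
{"fn": "move_arm", "kwargs": {"increments": [{"dx": 0,"dy": 0,"dz": -0.3,"wx": 0,"wy": 0,"wz": 0,"jaw": 0},{"dx": 0,"dy": 0,"dz": -0.7,"wx": 0,"wy": 0,"wz": 0,"jaw": 0},{"dx": 0,"dy": 0,"dz": -0.9,"wx": 0,"wy": 0,"wz": 0,"jaw": 0},{"dx": 0,"dy": 0,"dz": -0.8,"wx": 0,"wy": 0,"wz": 0,"jaw": 0},{"dx": 0,"dy": 0,"dz": 0,"wx": 0,"wy": 0,"wz": 0,"jaw": 0}]}}

```text
time: 7.02
position: [0.3987, -0.2646, 0.3385]
tool_rot: [0.004, 0.081, 0.997, -0.002]
force: [1.4, -0.3, -2.0]
gripper_width: 0.197
grasp_force: 88.0
```

```bash
cat > track.py <<'E'
from plan import *
from fit import *
PAN=SCOOP[:5]
def track(q0):
    """fit the orange pan only (colour mask) in both views: x,y,yaw,z"""
    M={}
    for c in("scene","top"):
        hsv=cv2.cvtColor(vision.read_camera(c),cv2.COLOR_BGR2HSV)
        m=((hsv[...,0]>=6)&(hsv[...,0]<=20)&(hsv[...,1]>190)&(hsv[...,2]>60)).astype(np.uint8)
        o,_=(nets.outline_of("scoop",c) or [None])[:1],0
        if o[0] is not None: m&=cv2.dilate(o[0]["region"].astype(np.uint8),np.ones((5,5)))
        M[c]=m.astype(float);print(c,o[0] and round(o[0]["score"],2),m.sum(),sil(c,PAN,q0).sum().round())
    return fit(M,PAN,q0)
E
python3 - <<'E'
from track import *
for i in range(3):
    vision.read_camera("top");o,p,r=cur();print(p.round(4),r.as_rotvec().round(3),r.as_matrix()[:2,1],o["force"].round(1))
q0=[scoop[0],scoop[1],scoop[2],p[2]-.225]
x,f=track(q0);print(x.round(4),f)
yaw=x[2];d=R.from_euler('z',-yaw).apply(np.array([x[0],x[1],x[3]])-p);print("scoop org in yaw frame from tcp",d.round(4),"nominal .095 0 -.225")
E
```

```text
[ 0.3984 -0.2643  0.3359] [ 0.254  3.125 -0.006] [0.16125114 0.98690867] [-0.1 -0.4 -1.6]
[ 0.3978 -0.2639  0.3338] [ 2.540e-01  3.128e+00 -3.000e-03] [0.16127284 0.98690844] [-0.4 -0.9 -2. ]
[ 0.3974 -0.2636  0.3325] [ 2.540e-01  3.131e+00 -1.000e-03] [0.16124553 0.98691419] [-1.4 -0.3 -3. ]
scene 0.97 719 829.0
top 0.58 1038 1274.0
[ 0.4891 -0.2843 -0.2691  0.1015] 0.4786001847176199
scoop org in yaw frame from tcp [ 0.0939  0.0045 -0.231 ] nominal .095 0 -.225
```

```bash
cat > track.py <<'E'
from plan import *
from fit import *
PAN=SCOOP[:5]
def track(q0,lo=150):
    M={};W={};I={}
    for c in("scene","top"):
        I[c]=vision.read_camera(c);o=nets.outline_of("scoop",c)
        m=o[0]["region"].astype(float) if o else np.zeros((384,512))
        g=sil(c,SCOOP[5:],q0)>0; W[c]=1-cv2.dilate(g.astype(np.uint8),np.ones((5,5))).astype(float)
        near=cv2.dilate((sil(c,PAN,q0)>0).astype(np.uint8),np.ones((15,15)));W[c]*=near;M[c]=m
        print(c,o and round(o[0]["score"],2),(m*W[c]).sum(),(sil(c,PAN,q0)*W[c]).sum().round())
    q0=np.array(q0,float)
    f=lambda q:sum((np.abs(sil(c,PAN,q)-M[c])*W[c]).sum()/(M[c]*W[c]).sum() for c in M)
    s=np.vstack([q0]+[q0+d for d in np.diag([.01,.01,.1,.01])])
    r=minimize(f,q0,method='Nelder-Mead',options=dict(initial_simplex=s,xatol=2e-4,fatol=1e-3,maxiter=200))
    big=[cv2.resize(I[c],None,fx=4,fy=4,interpolation=cv2.INTER_CUBIC) for c in M];out=[]
    for c,b in zip(M,big):
        cs,_=cv2.findContours(cv2.resize((sil(c,PAN,r.x)>.5).astype(np.uint8),None,fx=4,fy=4),0,1);cv2.drawContours(b,cs,-1,(255,255,0),1)
        u=(proj(c,[r.x[0],r.x[1],r.x[3]])*4).astype(int).clip(200);out.append(b[u[1]-200:u[1]+200,u[0]-200:u[0]+200])
    cv2.imwrite("pics/track.png",np.hstack(out))
    return r.x,r.fun
E
python3 - <<'E'
from track import *
vision.read_camera("top");o,p,r=cur();print(p.round(4))
x,f=track([.4895,-.281,-.17,p[2]-.225]);print(x.round(4),f)
yaw=x[2];d=R.from_euler('z',-yaw).apply(np.array([x[0],x[1],x[3]])-p);print("scoop org in yaw frame from tcp",d.round(4),"nominal .095 0 -.225")
E
```

```text
[ 0.3973 -0.2635  0.3313]
scene [] 0.0 801.0
top 0.88 1104.0 1208.0
[ 0.4895 -0.281  -0.17    0.1063] inf
scoop org in yaw frame from tcp [ 0.0938 -0.0017 -0.225 ] nominal .095 0 -.225track.py:13: RuntimeWarning: divide by zero encountered in scalar divide
  f=lambda q:sum((np.abs(sil(c,PAN,q)-M[c])*W[c]).sum()/(M[c]*W[c]).sum() for c in M)
  np.max(np.abs(fsim[0] - fsim[1:])) <= fatol):
```

View pics/track.png

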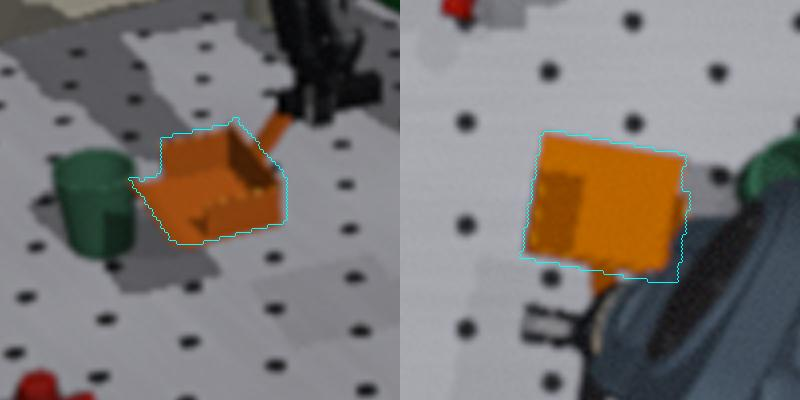

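The overlay at (135–285,120–245) scene and (525–690,130–280) top matches the pan, so the scoop sits in the hand as nominal. Next, plan to the tray and get the balls' positions in the tray frame.

```bash
cat >> plan.py <<'E'
def tolocal(q,p):
    c,s=np.cos(q[2]),np.sin(q[2]);d=np.array(p[:2])-q[:2];return np.array([c*d[0]+s*d[1],-s*d[0]+c*d[1]])*1000
def tcp_for(org,yaw,pitch=0): # in-hand offset measured
    return np.array(org)+(R.from_euler('z',yaw)*R.from_euler('y',pitch)).apply([-.0940,.0010,.225])
E
python3 - <<'E'
from plan import *
vision.read_camera("top");o,p,r=cur();print(p.round(4))
for d in nets.pinpoint("ball0","top"): print(round(d["score"],2),tolocal(tray,atz("top",d["at"],.019)).round(0))
t=tcp_for(loc(tray,[-66,0,100]),tray[2]);print(t)
plan(p,r,t,rot(tray[2]),10)
E
```

```text
[ 0.3976 -0.2636  0.332 ]
0.57 [ 4. 25.]
0.56 [ 47. -11.]
0.53 [35. 47.]
0.52 [ -3. -38.]
0.48 [ 37. -43.]
[0.38184773 0.04026646 0.325     ]
n min: 7.6
[0.16, 0.74, 0.02, 0.0, -0.0, -0.01]
[0.16, 0.75, 0.02, 0.0, -0.0, -0.01]
[0.16, 0.74, 0.01, 0.0, -0.0, -0.01]
[0.16, 0.75, 0.02, 0.0, -0.0, -0.01]
[0.16, 0.74, 0.02, 0.0, -0.0, -0.01]
[0.15, 0.74, 0.02, 0.0, -0.0, -0.01]
[0.16, 0.75, 0.01, 0.0, -0.0, -0.01]
[0.15, 0.74, 0.02, 0.0, -0.0, -0.01]
[0.16, 0.75, 0.02, 0.0, -0.0, -0.01]
[0.15, 0.74, 0.02, 0.0, -0.0, -0.01]
end [0.3819 0.0401 0.3249] err mm [ 0.  -0.2 -0.1]
```

Call:
{"fn": "move_arm", "kwargs": {"increments": [{"dx": 0.16,"dy": 0.75,"dz": 0.02,"wx": 0,"wy": 0,"wz": -0.01,"jaw": 0},{"dx": 0.16,"dy": 0.75,"dz": 0.02,"wx": 0,"wy": 0,"wz": -0.01,"jaw": 0},{"dx": 0.16,"dy": 0.75,"dz": 0.02,"wx": 0,"wy": 0,"wz": -0.01,"jaw": 0},{"dx": 0.16,"dy": 0.75,"dz": 0.02,"wx": 0,"wy": 0,"wz": -0.01,"jaw": 0},{"dx": 0.16,"dy": 0.74,"dz": 0.02,"wx": 0,"wy": 0,"wz": -0.01,"jaw": 0},{"dx": 0.15,"dy": 0.74,"dz": 0.02,"wx": 0,"wy": 0,"wz": -0.01,"jaw": 0},{"dx": 0.16,"dy": 0.74,"dz": 0.02,"wx": 0,"wy": 0,"wz": -0.01,"jaw": 0},{"dx": 0.15,"dy": 0.74,"dz": 0.02,"wx": 0,"wy": 0,"wz": -0.01,"jaw": 0},{"dx": 0.16,"dy": 0.74,"dz": 0.02,"wx": 0,"wy": 0,"wz": -0.01,"jaw": 0},{"dx": 0.15,"dy": 0.74,"dz": 0.02,"wx": 0,"wy": 0,"wz": -0.01,"jaw": 0}]}}

```text
time: 8.55
position: [0.3815, 0.0415, 0.3245]
tool_rot: [0.0, 0.075, 0.997, 0.0]
force: [0.9, -0.2, -1.8]
gripper_width: 0.199
grasp_force: 88.1
```

Call:
{"fn": "move_arm", "kwargs": {"increments": [{"dx": 0,"dy": 0,"dz": 0,"wx": 0,"wy": 0,"wz": 0,"jaw": 0},{"dx": 0,"dy": 0,"dz": 0,"wx": 0,"wy": 0,"wz": 0,"jaw": 0},{"dx": 0,"dy": 0,"dz": 0,"wx": 0,"wy": 0,"wz": 0,"jaw": 0}]}}

```text
time: 8.8
position: [0.3819, 0.0401, 0.3243]
tool_rot: [0.0, 0.074, 0.997, -0.0]
force: [-0.1, -0.3, -1.4]
gripper_width: 0.193
grasp_force: 88.4
```

```bash
python3 - <<'E'
from track import *
for c in("top","scene","top"): vision.read_camera(c)
o,p,r=cur();print(p.round(4),r.as_matrix()[:,1].round(4),r.as_matrix()[:,2].round(4),o["grasp_force"])
q=loc(tray,[-66,0,100]);
try: x,f=track([q[0],q[1],tray[2],.1]);print(x.round(4),f,"local",tolocal(tray,x),x[2]-tray[2])
except Exception as e: print(e)
t=tcp_for(loc(tray,[-66,0,12]),tray[2]);plan(p,r,t,rot(tray[2]),4)
E
```

```text
[0.382  0.0392 0.3243] [ 1.509e-01  9.886e-01 -3.000e-04] [-0.e+00 -3.e-04 -1.e+00] 88.44075679779053
scene [] 0.0 1341.0
top 0.78 962.0 1147.0
[ 0.4747  0.0256 -0.146   0.1   ] inf local [-6.60000000e+01 -1.73472348e-15] 0.0
n min: 2.2
[0.0, 0.01, 0.55, -0.0, 0.0, -0.01]
[0.0, 0.0, 0.54, -0.0, 0.0, -0.01]
[0.01, 0.01, 0.55, -0.0, 0.0, -0.01]
[-0.0, 0.01, 0.54, -0.0, 0.0, -0.01]
end [0.3818 0.0405 0.2371] err mm [-0.1  0.2  0.1]track.py:13: RuntimeWarning: divide by zero encountered in scalar divide
  f=lambda q:sum((np.abs(sil(c,PAN,q)-M[c])*W[c]).sum()/(M[c]*W[c]).sum() for c in M)
  np.max(np.abs(fsim[0] - fsim[1:])) <= fatol):
```

View pics/track.png

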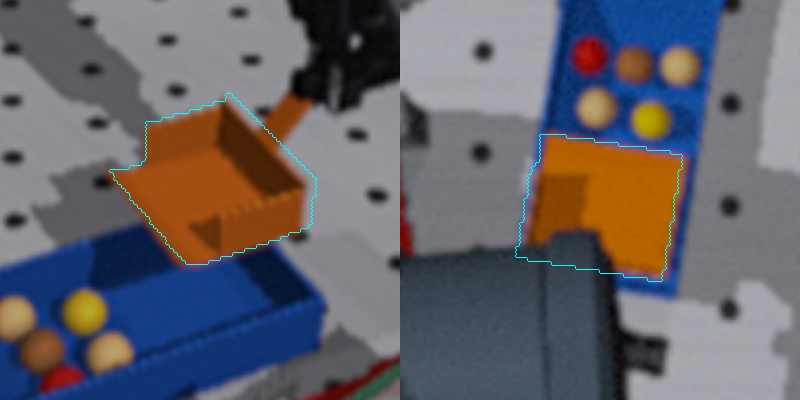

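The view shows the pan over the tray's near end with all five balls ahead of its lip (lip y≈145, balls at 55–120 px); the model outline fits within a couple of mm. Descend.

Call:
{"fn": "move_arm", "kwargs": {"increments": [{"dx": 0,"dy": 0,"dz": 0.54,"wx": 0,"wy": 0,"wz": -0.01,"jaw": 0},{"dx": 0,"dy": 0,"dz": 0.54,"wx": 0,"wy": 0,"wz": -0.01,"jaw": 0},{"dx": 0,"dy": 0,"dz": 0.54,"wx": 0,"wy": 0,"wz": -0.01,"jaw": 0},{"dx": 0,"dy": 0,"dz": 0.54,"wx": 0,"wy": 0,"wz": 0,"jaw": 0},{"dx": 0,"dy": 0,"dz": 0,"wx": 0,"wy": 0,"wz": 0,"jaw": 0},{"dx": 0,"dy": 0,"dz": 0,"wx": 0,"wy": 0,"wz": 0,"jaw": 0}]}}

```text
time: 9.65
position: [0.3815, 0.0398, 0.2376]
tool_rot: [-0.001, 0.073, 0.997, -0.0]
force: [0.1, 0.2, -1.8]
gripper_width: 0.191
grasp_force: 88.3
```

Call:
{"fn": "move_arm", "kwargs": {"increments": [{"dx": 0,"dy": 0,"dz": 0.05,"wx": 0,"wy": 0,"wz": 0,"jaw": 0},{"dx": 0,"dy": 0,"dz": 0.05,"wx": 0,"wy": 0,"wz": 0,"jaw": 0},{"dx": 0,"dy": 0,"dz": 0.05,"wx": 0,"wy": 0,"wz": 0,"jaw": 0},{"dx": 0,"dy": 0,"dz": 0,"wx": 0,"wy": 0,"wz": 0,"jaw": 0}]}}

```text
time: 9.98
position: [0.3821, 0.0401, 0.2323]
tool_rot: [0.001, 0.073, 0.997, 0.0]
force: [0.0, 0.2, -1.8]
gripper_width: 0.195
grasp_force: 88.3
```

Call:
{"fn": "move_arm", "kwargs": {"increments": [{"dx": 0,"dy": 0,"dz": 0.03,"wx": 0,"wy": 0,"wz": 0,"jaw": 0},{"dx": 0,"dy": 0,"dz": 0.03,"wx": 0,"wy": 0,"wz": 0,"jaw": 0},{"dx": 0,"dy": 0,"dz": 0,"wx": 0,"wy": 0,"wz": 0,"jaw": 0},{"dx": 0,"dy": 0,"dz": 0,"wx": 0,"wy": 0,"wz": 0,"jaw": 0}]}}

```text
time: 10.32
position: [0.3823, 0.0401, 0.2299]
tool_rot: [0.001, 0.073, 0.997, -0.0]
force: [-2.2, -0.5, 4.3]
gripper_width: 0.192
grasp_force: 89.4
```

Call:
{"fn": "move_arm", "kwargs": {"increments": [{"dx": -0.1,"dy": 0,"dz": -0.02,"wx": 0,"wy": 0,"wz": 0,"jaw": 0},{"dx": -0.15,"dy": 0,"dz": 0,"wx": 0,"wy": 0,"wz": 0,"jaw": 0},{"dx": -0.2,"dy": 0,"dz": 0,"wx": 0,"wy": 0,"wz": 0,"jaw": 0},{"dx": -0.2,"dy": 0,"dz": 0,"wx": 0,"wy": 0,"wz": 0,"jaw": 0},{"dx": -0.2,"dy": 0,"dz": 0,"wx": 0,"wy": 0,"wz": 0,"jaw": 0},{"dx": -0.2,"dy": 0,"dz": 0,"wx": 0,"wy": 0,"wz": 0,"jaw": 0},{"dx": -0.2,"dy": 0,"dz": 0,"wx": 0,"wy": 0,"wz": 0,"jaw": 0},{"dx": -0.2,"dy": 0,"dz": 0,"wx": 0,"wy": 0,"wz": 0,"jaw": 0},{"dx": -0.2,"dy": 0,"dz": 0,"wx": 0,"wy": 0,"wz": 0,"jaw": 0},{"dx": -0.2,"dy": 0,"dz": 0,"wx": 0,"wy": 0,"wz": 0,"jaw": 0}]}}

```text
time: 11.15
position: [0.456, 0.0292, 0.2302]
tool_rot: [-0.0, 0.073, 0.997, -0.0]
force: [-0.7, 0.3, -0.7]
gripper_width: 0.197
grasp_force: 88.7
```

```bash
python3 - <<'E'
from plan import *
o,p,r=cur();print(p.round(4),o["force"].round(1),"scoop org local",tolocal(tray,p+r.apply([-.094,.001,.225])))
for c in ("top","scene"):
    vision.read_camera(c)
    for d in nets.pinpoint("ball0",c): print(c,round(d["score"],2),tolocal(tray,atz(c,d["at"],.025)).round(0))
E
```

```text
[0.456  0.0292 0.2302] [-0.7  0.3 -0.7] scoop org local [8.93248602 1.75062014]
top 0.59 [ 61. -44.]
top 0.58 [ 38. -18.]
top 0.56 [10.  4.]
top 0.52 [60. 38.]
top 0.44 [49. 14.]
top 0.42 [75. -7.]
top 0.31 [60. -5.]
scene 0.58 [65. -1.]
scene 0.53 [ 67. -34.]
scene 0.53 [38. 32.]
scene 0.48 [68. 41.]
scene 0.39 [36. -7.]
```

Call:
{"fn": "move_arm", "kwargs": {"increments": [{"dx": -0.12,"dy": 0,"dz": 0,"wx": 0,"wy": 0,"wz": 0,"jaw": 0},{"dx": -0.12,"dy": 0,"dz": 0,"wx": 0,"wy": 0,"wz": 0,"jaw": 0},{"dx": -0.1,"dy": 0,"dz": 0,"wx": 0,"wy": 0,"wz": 0,"jaw": 0},{"dx": -0.08,"dy": 0,"dz": 0,"wx": 0,"wy": 0,"wz": 0,"jaw": 0},{"dx": 0,"dy": 0,"dz": 0,"wx": 0,"wy": 0,"wz": 0,"jaw": 0},{"dx": 0,"dy": 0,"dz": 0,"wx": 0,"wy": 0,"wz": 0,"jaw": 0}]}}

```text
time: 11.85
position: [0.472, 0.0268, 0.2302]
tool_rot: [0.0, 0.073, 0.997, -0.0]
force: [-0.3, 0.1, -1.2]
gripper_width: 0.194
grasp_force: 88.6
```

```bash
cat > look.py <<'E'
from plan import *
import sys
o,p,r=cur();print(p.round(4),o["force"].round(1),"scoop org local",tolocal(tray,p+r.apply([-.094,.001,.225])))
a={}
for c in ("top","scene"):
    a[c]=vision.read_camera(c)
    for d in nets.pinpoint("ball0",c): print(c,round(d["score"],2),np.round(d["at"]),tolocal(tray,atz(c,d["at"],.025)).round(0))
def crop(c):
    u=proj(c,loc(tray,[30,0,30])).astype(int);return cv2.resize(a[c][u[1]-40:u[1]+40,u[0]-40:u[0]+40],(400,400),interpolation=cv2.INTER_CUBIC)
cv2.imwrite("pics/%s.png"%sys.argv[1],np.hstack([crop("scene"),crop("top")]))
E
python3 look.py sw1
```

```text
[0.472  0.0268 0.2302] [-0.3  0.1 -1.2] scoop org local [25.21556298  1.76768049]
top 0.61 [246. 166.] [ 74. -10.]
top 0.57 [255. 169.] [ 67. -38.]
top 0.51 [230. 165.] [68. 41.]
top 0.28 [244. 168.] [66. -5.]
scene 0.65 [262. 244.] [ 5. 31.]
scene 0.59 [237. 257.] [80. 42.]
scene 0.58 [232. 241.] [ 69. -14.]
scene 0.57 [226. 235.] [ 73. -42.]
scene 0.38 [255. 234.] [  5. -12.]
```

View pics/sw1.png

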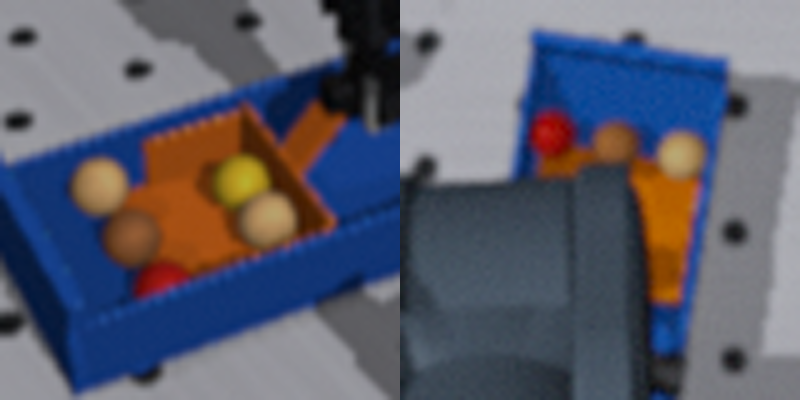

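Yellow and one natural ball are in the pan (scene crop (240,180),(267,218)); natural, brown and red lie at the lip on the ramp. A short quick push up along the ramp should roll them in.

Call:
{"fn": "move_arm", "kwargs": {"increments": [{"dx": -0.3,"dy": 0,"dz": -0.2,"wx": 0,"wy": 0,"wz": 0,"jaw": 0},{"dx": -0.3,"dy": 0,"dz": -0.2,"wx": 0,"wy": 0,"wz": 0,"jaw": 0},{"dx": 0,"dy": 0,"dz": 0,"wx": 0,"wy": 0,"wz": 0,"jaw": 0},{"dx": 0,"dy": 0,"dz": 0,"wx": 0,"wy": 0,"wz": 0,"jaw": 0},{"dx": 0,"dy": 0,"dz": 0,"wx": 0,"wy": 0,"wz": 0,"jaw": 0},{"dx": 0,"dy": 0,"dz": 0,"wx": 0,"wy": 0,"wz": 0,"jaw": 0}]}}

```text
time: 12.55
position: [0.4945, 0.0234, 0.2457]
tool_rot: [-0.001, 0.073, 0.997, -0.0]
force: [-0.2, -0.7, -2.1]
gripper_width: 0.195
grasp_force: 88.2
```

```bash
python3 look.py sw2
```

```text
[0.4945 0.0234 0.2457] [-0.2 -0.7 -2.1] scoop org local [47.50138191  1.59851846]
top 0.44 [257. 169.] [ 68. -45.]
scene 0.57 [228. 236.] [ 71. -36.]
scene 0.55 [239. 252.] [68. 27.]
scene 0.48 [241. 235.] [ 38. -25.]
scene 0.48 [247. 246.] [42. 18.]
scene 0.39 [231. 239.] [ 69. -21.]
```

Call:
{"fn": "move_arm", "kwargs": {"increments": [{"dx": 0,"dy": 0,"dz": -0.2,"wx": 0,"wy": 0,"wz": 0,"jaw": 0},{"dx": 0,"dy": 0,"dz": -0.4,"wx": 0,"wy": 0,"wz": 0,"jaw": 0},{"dx": 0,"dy": 0,"dz": -0.6,"wx": 0,"wy": 0,"wz": 0,"jaw": 0},{"dx": 0,"dy": 0,"dz": -0.7,"wx": 0,"wy": 0,"wz": 0,"jaw": 0},{"dx": 0,"dy": 0,"dz": -0.6,"wx": 0,"wy": 0,"wz": 0,"jaw": 0},{"dx": 0,"dy": 0,"dz": -0.4,"wx": 0,"wy": 0,"wz": 0,"jaw": 0},{"dx": 0,"dy": 0,"dz": -0.2,"wx": 0,"wy": 0,"wz": 0,"jaw": 0},{"dx": 0,"dy": 0,"dz": 0,"wx": 0,"wy": 0,"wz": 0,"jaw": 0}]}}

```text
time: 13.42
position: [0.4958, 0.0234, 0.3723]
tool_rot: [0.002, 0.073, 0.997, 0.0]
force: [-0.5, 0.6, -1.8]
gripper_width: 0.196
grasp_force: 88.3
```

```bash
python3 - <<'E'
from plan import *
o,p,r=cur();org=p+r.apply([-.094,.001,.225]);print(p.round(4),o["force"].round(1),"org",org.round(4))
yaw=np.arctan2(-r.as_matrix()[0,1],r.as_matrix()[1,1]);q=[org[0],org[1],yaw]
for c in("scene","top"):
    cv2.imwrite(f"pics/lift_{c}.png",vision.read_camera(c))
    for d in nets.pinpoint("ball0",c): print(c,round(d["score"],2),"pan",tolocal(q,atz(c,d["at"],org[2]+.017)).round(0),"tray",tolocal(tray,atz(c,d["at"],.019)).round(0))
p1=tcp_for(org+[0,0,.05],yaw,-.17)
plan(p,r,p1,rot(yaw,-.17),6)
E
```

```text
[0.4958 0.0234 0.3723] [-0.5  0.6 -1.8] org [0.5897 0.0107 0.1476]
scene 0.65 pan [29. 38.] tray [  11. -119.]
scene 0.6 pan [-8. -9.] tray [ -36. -179.]
scene 0.58 pan [ 6. 26.] tray [ -18. -135.]
scene 0.55 pan [21. -1.] tray [   2. -169.]
scene 0.4 pan [ 25. -32.] tray [   7. -209.]
top 0.47 pan [ 15. -35.] tray [ 89. -26.]
n min: 1.4
[0.15, 0.01, -0.13, 0.0, -0.23, -0.0]
[0.15, 0.01, -0.13, 0.0, -0.23, -0.0]
[0.14, 0.01, -0.14, 0.0, -0.23, -0.0]
[0.14, 0.01, -0.15, 0.0, -0.23, -0.0]
[0.13, 0.0, -0.14, 0.0, -0.23, -0.0]
[0.13, 0.01, -0.15, 0.0, -0.23, -0.0]
end [0.4605 0.0306 0.4034] err mm [-0.  -0.1 -0. ]
```

All five balls appear in the pan. I'll pitch the front up gently so that they roll back.

Call:
{"fn": "move_arm", "kwargs": {"increments": [{"dx": 0.08,"dy": 0,"dz": -0.07,"wx": 0,"wy": -0.12,"wz": 0,"jaw": 0},{"dx": 0.15,"dy": 0.01,"dz": -0.13,"wx": 0,"wy": -0.23,"wz": 0,"jaw": 0},{"dx": 0.15,"dy": 0.01,"dz": -0.13,"wx": 0,"wy": -0.23,"wz": 0,"jaw": 0},{"dx": 0.14,"dy": 0.01,"dz": -0.14,"wx": 0,"wy": -0.23,"wz": 0,"jaw": 0},{"dx": 0.14,"dy": 0.01,"dz": -0.15,"wx": 0,"wy": -0.23,"wz": 0,"jaw": 0},{"dx": 0.13,"dy": 0,"dz": -0.14,"wx": 0,"wy": -0.23,"wz": 0,"jaw": 0},{"dx": 0.06,"dy": 0.01,"dz": -0.08,"wx": 0,"wy": -0.12,"wz": 0,"jaw": 0},{"dx": 0,"dy": 0,"dz": 0,"wx": 0,"wy": 0,"wz": 0,"jaw": 0},{"dx": 0,"dy": 0,"dz": 0,"wx": 0,"wy": 0,"wz": 0,"jaw": 0}]}}

```text
time: 14.37
position: [0.4595, 0.0307, 0.402]
tool_rot: [0.084, 0.073, 0.994, -0.006]
force: [-0.6, 0.3, -2.7]
gripper_width: 0.193
grasp_force: 88.4
```

```bash
cat > balls.py <<'E'
from plan import *
def state():
    o,p,r=cur();org=p+r.apply([-.094,.001,.225]);sx=-r.as_matrix()[:,0]
    yaw=np.arctan2(sx[1],sx[0]);pitch=-np.arcsin(sx[2]);print(p.round(4),o["force"].round(1),"org",org.round(4),"yaw",yaw.round(3),"pitch",pitch.round(3),"J",o["joint_positions"].round(2),"t",o["time"]);return p,r,org,yaw,pitch
def balls(p,r,org):
    n=r.apply([0,0,-1]);
    for c in("scene","top"):
        cv2.imwrite(f"pics/b_{c}.png",vision.read_camera(c))
        for d in nets.pinpoint("ball0",c):
            o,v=ray(c,d["at"]);X=o+v*(n@(org+n*.017-o))/(n@v);l=r.inv().apply(X-org)*[-1,1,-1]*1000;print(c,round(d["score"],2),np.round(d["at"]),"pan",l.round(0))
E
python3 - <<'E'
from balls import *
p,r,org,yaw,pitch=state();balls(p,r,org)
az=.45
# pour start pose: lip over the cube, pan front up
d=np.array([np.cos(az),np.sin(az),0]);lip=np.r_[cube[:2],0]-d*.02;lip[2]=.15
rr=R.from_euler('z',az)*R.from_euler('y',-.17);o1=lip-rr.apply([.043,0,.007]);print("org1",o1)
plan(p,r,tcp_for(o1,az,-.17),rot(az,-.17),16)
E
```

```text
[0.4595 0.0307 0.402 ] [-0.6  0.3 -2.7] org [0.5886 0.0128 0.1959] yaw -0.146 pitch -0.168 J [ 0.08  0.05 -0.25  1.1  -0.04  0.22] t 14.3667
scene 0.66 [237. 175.] pan [ -3. -36.  17.]
scene 0.59 [251. 181.] pan [-25.  -2.  17.]
scene 0.52 [239. 181.] pan [ 3. -8. 17.]
scene 0.52 [246. 191.] pan [ 4. 31. 17.]
scene 0.5 [255. 189.] pan [-17.  31.  17.]
top 0.65 [251. 169.] pan [ -8. -40.  17.]
top 0.62 [225. 163.] pan [-2. 31. 17.]
top 0.53 [228. 174.] pan [-29.  19.  17.]
top 0.47 [242. 165.] pan [  0. -15.  17.]
top 0.39 [244. 176.] pan [-28. -25.  17.]
org1 [0.41739636 0.25238191 0.13582607]
n min: 6.0
[0.3, 0.22, 0.05, -0.05, -0.0, -0.31]
[0.29, 0.23, 0.04, -0.05, -0.0, -0.31]
[0.28, 0.24, 0.05, -0.05, -0.0, -0.31]
[0.27, 0.25, 0.05, -0.05, -0.0, -0.31]
[0.26, 0.26, 0.05, -0.05, -0.0, -0.31]
[0.25, 0.27, 0.05, -0.05, -0.0, -0.31]
[0.24, 0.28, 0.06, -0.05, -0.0, -0.31]
[0.23, 0.29, 0.05, -0.05, -0.0, -0.31]
[0.22, 0.29, 0.06, -0.05, -0.0, -0.31]
[0.21, 0.3, 0.06, -0.05, -0.0, -0.31]
[0.2, 0.31, 0.06, -0.05, -0.0, -0.31]
[0.18, 0.32, 0.07, -0.05, -0.0, -0.31]
[0.18, 0.32, 0.06, -0.05, -0.0, -0.31]
[0.16, 0.33, 0.07, -0.05, -0.0, -0.31]
[0.15, 0.33, 0.07, -0.05, -0.0, -0.31]
[0.14, 0.34, 0.07, -0.05, -0.0, -0.31]
end [0.2992 0.1963 0.3416] err mm [-0.1 -0.1 -0.1]
```

All five balls sit back in the pan (x −29…+4). I'll carry to the cube.

Call:
{"fn": "move_arm", "kwargs": {"increments": [{"dx": 0.1,"dy": 0.07,"dz": 0.01,"wx": -0.02,"wy": 0,"wz": -0.1,"jaw": 0},{"dx": 0.2,"dy": 0.15,"dz": 0.04,"wx": -0.03,"wy": 0,"wz": -0.21,"jaw": 0},{"dx": 0.29,"dy": 0.23,"dz": 0.04,"wx": -0.05,"wy": 0,"wz": -0.31,"jaw": 0},{"dx": 0.28,"dy": 0.24,"dz": 0.05,"wx": -0.05,"wy": 0,"wz": -0.31,"jaw": 0},{"dx": 0.27,"dy": 0.25,"dz": 0.05,"wx": -0.05,"wy": 0,"wz": -0.31,"jaw": 0},{"dx": 0.26,"dy": 0.26,"dz": 0.05,"wx": -0.05,"wy": 0,"wz": -0.31,"jaw": 0},{"dx": 0.25,"dy": 0.27,"dz": 0.05,"wx": -0.05,"wy": 0,"wz": -0.31,"jaw": 0},{"dx": 0.24,"dy": 0.28,"dz": 0.06,"wx": -0.05,"wy": 0,"wz": -0.31,"jaw": 0},{"dx": 0.23,"dy": 0.29,"dz": 0.05,"wx": -0.05,"wy": 0,"wz": -0.31,"jaw": 0},{"dx": 0.22,"dy": 0.29,"dz": 0.06,"wx": -0.05,"wy": 0,"wz": -0.31,"jaw": 0}]}}

```text
time: 15.4
position: [0.3685, 0.1245, 0.3672]
tool_rot: [0.082, -0.098, 0.992, 0.007]
force: [-0.6, 0.5, -3.3]
gripper_width: 0.193
grasp_force: 88.5
```

Call:
{"fn": "move_arm", "kwargs": {"increments": [{"dx": 0.21,"dy": 0.3,"dz": 0.06,"wx": -0.05,"wy": 0,"wz": -0.31,"jaw": 0},{"dx": 0.2,"dy": 0.31,"dz": 0.06,"wx": -0.05,"wy": 0,"wz": -0.31,"jaw": 0},{"dx": 0.18,"dy": 0.32,"dz": 0.07,"wx": -0.05,"wy": 0,"wz": -0.31,"jaw": 0},{"dx": 0.18,"dy": 0.32,"dz": 0.06,"wx": -0.05,"wy": 0,"wz": -0.31,"jaw": 0},{"dx": 0.16,"dy": 0.33,"dz": 0.07,"wx": -0.05,"wy": 0,"wz": -0.31,"jaw": 0},{"dx": 0.12,"dy": 0.22,"dz": 0.05,"wx": -0.04,"wy": 0,"wz": -0.21,"jaw": 0},{"dx": 0.06,"dy": 0.12,"dz": 0.02,"wx": -0.02,"wy": 0,"wz": -0.1,"jaw": 0},{"dx": 0,"dy": 0,"dz": 0,"wx": 0,"wy": 0,"wz": 0,"jaw": 0}]}}

```text
time: 16.07
position: [0.3071, 0.186, 0.3443]
tool_rot: [0.081, -0.209, 0.974, 0.016]
force: [0.7, -0.5, -2.1]
gripper_width: 0.195
grasp_force: 88.3
```

```bash
cat > pour.py <<'E'
from balls import *
p,r,org,yaw,pitch=state();balls(p,r,org)
az=.45;d=np.array([np.cos(az),np.sin(az),0])
lip=org+r.apply([-.043,0,-.007]);print("lip",lip.round(4),"cube-local",tolocal(cube,lip))
def seg(p,r,pit0,pit1,l0,l1,n):
    for i in range(n):
        f=(i+1)/n;pt=pit0+(pit1-pit0)*f;l=l0+(l1-l0)*f
        o1=l-(R.from_euler('z',az)*R.from_euler('y',pt)).apply([.043,0,.007]);p1=tcp_for(o1,az,pt);r1=rot(az,pt)
        row=np.r_[r.inv().apply(p1-p)/.04,(r.inv()*r1).as_rotvec()/.12].round(2);print(row.tolist())
        p=p+r.apply(row[:3]*.04);r=r*R.from_rotvec(row[3:]*.12)
    print("end",p.round(4),"lip",l.round(4));return p,r
target=np.r_[cube[:2],0]-d*.02;target[2]=.125
p,r=seg(p,r,pitch,.2,lip,target,9)
p,r=seg(p,r,.2,.95,target,target+[0,0,-.005],17)
E
python3 pour.py
```

```text
[0.3071 0.186  0.3443] [ 0.7 -0.5 -2.1] org [0.4251 0.2396 0.1378] yaw 0.422 pitch -0.165 J [ 0.55 -0.09 -0.55  0.95 -0.02  0.13] t 16.0667
scene 0.71 [376. 234.] pan [-2. 25. 17.]
scene 0.65 [348. 226.] pan [  5. -33.  17.]
scene 0.65 [357. 223.] pan [-19. -19.  17.]
scene 0.58 [370. 229.] pan [-13.  11.  17.]
scene 0.46 [360. 231.] pan [ 8. -6. 17.]
top 0.61 [147. 233.] pan [-9. 27. 17.]
top 0.57 [156. 234.] pan [-22.   6.  17.]
top 0.56 [167. 223.] pan [ -6. -34.  17.]
top 0.51 [156. 225.] pan [ 0. -4. 17.]
lip [0.4628 0.2565 0.1517] cube-local [-11.82729966 -21.45805205]
[-0.21, -0.03, -0.06, -0.05, 0.34, -0.23]
[-0.21, 0.04, -0.06, -0.0, 0.34, 0.0]
[-0.21, 0.05, -0.06, -0.0, 0.33, 0.0]
[-0.22, 0.04, -0.06, -0.0, 0.34, 0.0]
[-0.22, 0.05, -0.06, -0.0, 0.34, 0.0]
[-0.22, 0.04, -0.06, -0.0, 0.34, 0.0]
[-0.22, 0.04, -0.06, -0.0, 0.33, 0.0]
[-0.23, 0.05, -0.06, -0.0, 0.34, 0.0]
[-0.23, 0.04, -0.06, -0.0, 0.34, -0.0]
end [0.3721 0.2314 0.3658] lip [0.4545 0.2703 0.125 ]
[-0.25, 0.0, -0.14, -0.0, 0.37, -0.0]
[-0.24, 0.0, -0.14, -0.0, 0.36, -0.0]
[-0.25, 0.0, -0.14, -0.0, 0.37, -0.0]
[-0.25, 0.0, -0.14, -0.0, 0.37, -0.0]
[-0.24, 0.0, -0.14, -0.0, 0.37, -0.0]
[-0.25, 0.0, -0.14, -0.0, 0.36, -0.0]
[-0.25, 0.0, -0.14, -0.0, 0.37, -0.0]
[-0.24, 0.0, -0.13, -0.0, 0.37, -0.0]
[-0.25, 0.0, -0.14, -0.0, 0.37, -0.0]
[-0.25, 0.0, -0.14, -0.0, 0.37, -0.0]
[-0.25, 0.0, -0.14, -0.0, 0.36, -0.0]
[-0.24, 0.0, -0.14, -0.0, 0.37, -0.0]
[-0.25, 0.0, -0.14, -0.0, 0.37, -0.0]
[-0.25, 0.0, -0.14, -0.0, 0.37, -0.0]
[-0.25, 0.0, -0.15, -0.0, 0.36, -0.0]
[-0.25, 0.0, -0.14, -0.0, 0.37, -0.0]
[-0.25, 0.0, -0.14, -0.0, 0.37, -0.0]
end [0.5421 0.3136 0.3583] lip [0.4545 0.2703 0.12  ]
```

```bash
sed -i '/^target=/,$d; s/;balls(p,r,org)//' pour.py; cat >> pour.py <<'E'
az=yaw;d=np.array([np.cos(az),np.sin(az),0])
T=np.r_[cube[:2],0]-d*.028;T[2]=.122;B=T+[0,0,-.008]
p,r=seg(p,r,pitch,.35,lip,T,10);p,r=seg(p,r,.35,.8,T,B,15);p,r=seg(p,r,.8,1.0,B,B,5)
E
python3 pour.py
```

```text
[0.3085 0.1855 0.3449] [ 0.4 -0.2 -1.4] org [0.427  0.2387 0.1386] yaw 0.419 pitch -0.166 J [ 0.55 -0.09 -0.55  0.95 -0.02  0.13] t 16.2667
lip [0.4647 0.2555 0.1526] cube-local [-10.04741461 -22.62695788]
[-0.25, 0.08, -0.1, -0.02, 0.43, -0.0]
[-0.24, 0.05, -0.1, -0.0, 0.43, -0.0]
[-0.26, 0.04, -0.09, -0.0, 0.43, -0.0]
[-0.25, 0.05, -0.09, -0.0, 0.43, -0.0]
[-0.26, 0.04, -0.1, -0.0, 0.43, -0.0]
[-0.27, 0.05, -0.09, -0.0, 0.43, -0.0]
[-0.27, 0.04, -0.09, -0.0, 0.43, -0.0]
[-0.27, 0.05, -0.09, -0.0, 0.43, -0.0]
[-0.28, 0.05, -0.08, -0.0, 0.43, -0.0]
[-0.28, 0.04, -0.09, -0.0, 0.43, -0.0]
end [0.3973 0.2465 0.3737] lip [0.4469 0.2676 0.122 ]
[-0.17, 0.0, -0.09, -0.0, 0.25, -0.0]
[-0.17, 0.0, -0.09, -0.0, 0.25, -0.0]
[-0.17, 0.0, -0.09, -0.0, 0.25, -0.0]
[-0.17, 0.0, -0.08, -0.0, 0.25, -0.0]
[-0.17, 0.0, -0.09, -0.0, 0.25, -0.0]
[-0.17, 0.0, -0.09, -0.0, 0.25, -0.0]
[-0.17, 0.0, -0.09, -0.0, 0.25, -0.0]
[-0.18, 0.0, -0.09, -0.0, 0.25, -0.0]
[-0.17, 0.0, -0.09, -0.0, 0.25, -0.0]
[-0.17, 0.0, -0.09, -0.0, 0.25, -0.0]
[-0.17, 0.0, -0.09, -0.0, 0.25, -0.0]
[-0.18, 0.0, -0.09, -0.0, 0.25, -0.0]
[-0.17, 0.0, -0.09, -0.0, 0.25, -0.0]
[-0.18, 0.0, -0.09, -0.0, 0.25, -0.0]
[-0.17, 0.0, -0.09, -0.0, 0.25, -0.0]
end [0.5023 0.2933 0.3642] lip [0.4469 0.2676 0.114 ]
[-0.22, 0.0, -0.13, -0.0, 0.33, -0.0]
[-0.22, 0.0, -0.13, -0.0, 0.34, -0.0]
[-0.22, 0.0, -0.14, -0.0, 0.33, -0.0]
[-0.22, 0.0, -0.13, -0.0, 0.33, -0.0]
[-0.22, 0.0, -0.13, -0.0, 0.34, -0.0]
end [0.5464 0.3129 0.3472] lip [0.4469 0.2676 0.114 ]
```

Call:
{"fn": "move_arm", "kwargs": {"increments": [{"dx": -0.25,"dy": 0.08,"dz": -0.1,"wx": 0,"wy": 0.43,"wz": 0,"jaw": 0},{"dx": -0.25,"dy": 0.05,"dz": -0.1,"wx": 0,"wy": 0.43,"wz": 0,"jaw": 0},{"dx": -0.25,"dy": 0.04,"dz": -0.09,"wx": 0,"wy": 0.43,"wz": 0,"jaw": 0},{"dx": -0.25,"dy": 0.05,"dz": -0.09,"wx": 0,"wy": 0.43,"wz": 0,"jaw": 0},{"dx": -0.26,"dy": 0.04,"dz": -0.1,"wx": 0,"wy": 0.43,"wz": 0,"jaw": 0},{"dx": -0.27,"dy": 0.05,"dz": -0.09,"wx": 0,"wy": 0.43,"wz": 0,"jaw": 0},{"dx": -0.27,"dy": 0.04,"dz": -0.09,"wx": 0,"wy": 0.43,"wz": 0,"jaw": 0},{"dx": -0.27,"dy": 0.05,"dz": -0.09,"wx": 0,"wy": 0.43,"wz": 0,"jaw": 0},{"dx": -0.28,"dy": 0.05,"dz": -0.08,"wx": 0,"wy": 0.43,"wz": 0,"jaw": 0},{"dx": -0.28,"dy": 0.04,"dz": -0.09,"wx": 0,"wy": 0.43,"wz": 0,"jaw": 0}]}}

```text
time: 17.1
position: [0.3982, 0.2468, 0.3736]
tool_rot: [-0.171, -0.204, 0.963, -0.038]
force: [0.7, 0.7, -1.1]
gripper_width: 0.199
grasp_force: 88.4
```

```bash
python3 - <<'E'
from balls import *
p,r,org,yaw,pitch=state();balls(p,r,org);lip=org+r.apply([-.043,0,-.007]);print("lip",lip.round(4),tolocal(cube,lip))
E
```

```text
[0.3982 0.2468 0.3736] [ 0.7  0.7 -1.1] org [0.4079 0.2515 0.1299] yaw 0.417 pitch 0.352 J [ 0.54  0.32 -0.02  1.58  0.04  0.12] t 17.1
scene 0.75 [360. 255.] pan [54. -7. 17.]
scene 0.72 [344. 246.] pan [ 46. -42.  17.]
scene 0.65 [379. 263.] pan [54. 34. 17.]
scene 0.55 [360. 240.] pan [ 21. -17.  17.]
scene 0.44 [370. 251.] pan [35. 10. 17.]
top 0.6 [159. 204.] pan [ 60. -45.  17.]
top 0.57 [141. 220.] pan [37. 18. 17.]
top 0.51 [152. 216.] pan [ 34. -17.  17.]
top 0.5 [155. 209.] pan [ 53. -29.  17.]
top 0.41 [140. 214.] pan [58. 15. 17.]
lip [0.447  0.2688 0.1217] [-26.37620458  -7.68210055]
```

Call:
{"fn": "move_arm", "kwargs": {"increments": [{"dx": -0.17,"dy": 0,"dz": -0.09,"wx": 0,"wy": 0.25,"wz": 0,"jaw": 0},{"dx": -0.17,"dy": 0,"dz": -0.09,"wx": 0,"wy": 0.25,"wz": 0,"jaw": 0},{"dx": -0.17,"dy": 0,"dz": -0.09,"wx": 0,"wy": 0.25,"wz": 0,"jaw": 0},{"dx": -0.17,"dy": 0,"dz": -0.09,"wx": 0,"wy": 0.25,"wz": 0,"jaw": 0},{"dx": -0.17,"dy": 0,"dz": -0.09,"wx": 0,"wy": 0.25,"wz": 0,"jaw": 0},{"dx": -0.17,"dy": 0,"dz": -0.09,"wx": 0,"wy": 0.25,"wz": 0,"jaw": 0},{"dx": -0.17,"dy": 0,"dz": -0.09,"wx": 0,"wy": 0.25,"wz": 0,"jaw": 0},{"dx": -0.18,"dy": 0,"dz": -0.09,"wx": 0,"wy": 0.25,"wz": 0,"jaw": 0},{"dx": -0.17,"dy": 0,"dz": -0.09,"wx": 0,"wy": 0.25,"wz": 0,"jaw": 0},{"dx": -0.17,"dy": 0,"dz": -0.09,"wx": 0,"wy": 0.25,"wz": 0,"jaw": 0}]}}

```text
time: 18.13
position: [0.4672, 0.2776, 0.3742]
tool_rot: [-0.312, -0.197, 0.927, -0.067]
force: [-0.2, 1.1, -1.9]
gripper_width: 0.195
grasp_force: 88.5
```

Call:
{"fn": "move_arm", "kwargs": {"increments": [{"dx": -0.17,"dy": 0,"dz": -0.09,"wx": 0,"wy": 0.25,"wz": 0,"jaw": 0},{"dx": -0.17,"dy": 0,"dz": -0.09,"wx": 0,"wy": 0.25,"wz": 0,"jaw": 0},{"dx": -0.17,"dy": 0,"dz": -0.09,"wx": 0,"wy": 0.25,"wz": 0,"jaw": 0},{"dx": -0.18,"dy": 0,"dz": -0.09,"wx": 0,"wy": 0.25,"wz": 0,"jaw": 0},{"dx": -0.17,"dy": 0,"dz": -0.09,"wx": 0,"wy": 0.25,"wz": 0,"jaw": 0},{"dx": 0,"dy": 0,"dz": 0,"wx": 0,"wy": 0,"wz": 0,"jaw": 0},{"dx": 0,"dy": 0,"dz": 0,"wx": 0,"wy": 0,"wz": 0,"jaw": 0},{"dx": 0,"dy": 0,"dz": 0,"wx": 0,"wy": 0,"wz": 0,"jaw": 0}]}}

```text
time: 18.8
position: [0.5014, 0.2931, 0.3652]
tool_rot: [-0.38, -0.191, 0.901, -0.082]
force: [-0.7, -0.1, -1.9]
gripper_width: 0.195
grasp_force: 88.5
```

```bash
cat > cb.py <<'E'
from balls import *
state()
for c in("scene","top"):
    cv2.imwrite(f"pics/p_{c}.png",vision.read_camera(c))
    for d in nets.pinpoint("ball0",c): print(c,round(d["score"],2),np.round(d["at"]),"cube",tolocal(cube,atz(c,d["at"],.02)).round(0))
E
python3 cb.py
```

```text
[0.5014 0.2931 0.3652] [-0.7 -0.1 -1.9] org [0.414  0.2546 0.1408] yaw 0.416 pitch 0.798 J [0.51 0.73 0.51 2.14 0.07 0.07] t 18.8
scene 0.46 [345. 271.] cube [-41. -51.]
top 0.59 [160. 193.] cube [ 52. -22.]
top 0.58 [145. 190.] cube [64. 24.]
top 0.39 [143. 203.] cube [24. 32.]
```

```bash
python3 - <<'E'
from balls import *
p,r,org,yaw,pitch=state()
o1=org+[-.03,-.01,.07]
a,b=plan(p,r,tcp_for(o1,yaw,-.05),rot(yaw,-.05),9)
o2=np.array([scoop[0],scoop[1],.10])
plan(a,b,tcp_for(o2,scoop[2]),rot(scoop[2]),18)
E
```

```text
[0.5014 0.2932 0.3653] [ 0.4  0.4 -1.9] org [0.4138 0.2547 0.141 ] yaw 0.417 pitch 0.799 J [0.51 0.73 0.51 2.14 0.07 0.07] t 19.0
n min: 7.1
[0.58, 0.01, 0.33, -0.0, -0.79, 0.0]
[0.61, 0.02, 0.28, -0.0, -0.79, 0.0]
[0.64, 0.01, 0.22, -0.0, -0.79, 0.0]
[0.65, 0.01, 0.16, -0.0, -0.79, 0.0]
[0.66, 0.01, 0.1, -0.0, -0.79, 0.0]
[0.67, 0.02, 0.03, -0.0, -0.79, 0.0]
[0.67, 0.01, -0.03, -0.0, -0.79, 0.0]
[0.66, 0.01, -0.09, -0.0, -0.79, 0.0]
[0.66, 0.02, -0.16, -0.0, -0.79, 0.0]
end [0.2871 0.2031 0.431 ] err mm [-0.2  0.1 -0. ]
n min: 12.3
[0.13, -0.66, 0.14, 0.01, 0.02, 0.27]
[0.11, -0.66, 0.15, 0.01, 0.02, 0.27]
[0.09, -0.66, 0.14, 0.01, 0.02, 0.27]
[0.06, -0.67, 0.14, 0.01, 0.02, 0.27]
[0.05, -0.67, 0.15, 0.01, 0.02, 0.27]
[0.02, -0.66, 0.15, 0.01, 0.02, 0.27]
[-0.0, -0.67, 0.14, 0.01, 0.02, 0.27]
[-0.02, -0.67, 0.15, 0.01, 0.02, 0.27]
[-0.05, -0.67, 0.15, 0.01, 0.02, 0.27]
[-0.06, -0.66, 0.15, 0.01, 0.02, 0.27]
[-0.09, -0.67, 0.15, 0.01, 0.02, 0.27]
[-0.11, -0.66, 0.15, 0.01, 0.02, 0.27]
[-0.13, -0.65, 0.16, 0.01, 0.02, 0.27]
[-0.15, -0.65, 0.15, 0.01, 0.02, 0.27]
[-0.18, -0.64, 0.15, 0.01, 0.02, 0.27]
[-0.19, -0.64, 0.15, 0.01, 0.02, 0.27]
[-0.22, -0.63, 0.16, 0.01, 0.02, 0.27]
[-0.24, -0.63, 0.15, 0.01, 0.02, 0.27]
end [ 0.3987 -0.2654  0.3249] err mm [ 0.1 -0.1 -0.1]
```

Call:
{"fn": "move_arm", "kwargs": {"increments": [{"dx": 0.5,"dy": 0,"dz": -0.5,"wx": 0,"wy": 0,"wz": 0,"jaw": 0},{"dx": 0.7,"dy": 0,"dz": -0.7,"wx": 0,"wy": 0,"wz": 0,"jaw": 0},{"dx": 0.58,"dy": 0.01,"dz": 0.33,"wx": 0,"wy": -0.79,"wz": 0,"jaw": 0},{"dx": 0.61,"dy": 0.02,"dz": 0.28,"wx": 0,"wy": -0.79,"wz": 0,"jaw": 0},{"dx": 0.64,"dy": 0.01,"dz": 0.22,"wx": 0,"wy": -0.79,"wz": 0,"jaw": 0},{"dx": 0.65,"dy": 0.01,"dz": 0.16,"wx": 0,"wy": -0.79,"wz": 0,"jaw": 0},{"dx": 0.66,"dy": 0.01,"dz": 0.1,"wx": 0,"wy": -0.79,"wz": 0,"jaw": 0},{"dx": 0.67,"dy": 0.02,"dz": 0.03,"wx": 0,"wy": -0.79,"wz": 0,"jaw": 0},{"dx": 0.67,"dy": 0.01,"dz": -0.03,"wx": 0,"wy": -0.79,"wz": 0,"jaw": 0},{"dx": 0.66,"dy": 0.01,"dz": -0.09,"wx": 0,"wy": -0.79,"wz": 0,"jaw": 0}]}}

```text
time: 19.83
position: [0.3044, 0.2095, 0.4838]
tool_rot: [-0.014, -0.208, 0.978, -0.004]
force: [-1.4, 0.1, -0.9]
gripper_width: 0.197
grasp_force: 88.8
```

```bash
python3 cb.py; python3 - <<'E'
from balls import *
p,r,org,yaw,pitch=state()
plan(p,r,tcp_for(np.array([scoop[0],scoop[1],.10]),scoop[2]),rot(scoop[2]),19)
E
```

```text
[0.3044 0.2095 0.4838] [-1.4  0.1 -0.9] org [0.384  0.2456 0.2561] yaw 0.418 pitch 0.029 J [ 0.6  -0.03 -0.13  1.51  0.    0.18] t 19.8333
scene 0.63 [346. 272.] cube [-41. -48.]
scene 0.45 [382. 198.] cube [-351. -161.]
top 0.56 [163. 194.] cube [ 48. -30.]
top 0.48 [143. 202.] cube [28. 32.]
top 0.45 [145. 192.] cube [58. 25.]
top 0.42 [136. 202.] cube [29. 54.]
top 0.35 [175. 227.] cube [-58. -63.]
[0.3049 0.2098 0.4844] [ 1.  -0.4 -0.3] org [0.3838 0.2457 0.2564] yaw 0.419 pitch 0.032 J [ 0.6  -0.03 -0.12  1.51  0.    0.18] t 20.0333
n min: 12.7
[0.13, -0.62, 0.22, -0.0, -0.01, 0.26]
[0.12, -0.63, 0.21, -0.0, -0.01, 0.26]
[0.1, -0.62, 0.21, -0.0, -0.01, 0.26]
[0.07, -0.64, 0.22, -0.0, -0.01, 0.26]
[0.06, -0.63, 0.21, -0.0, -0.01, 0.26]
[0.04, -0.63, 0.22, -0.0, -0.01, 0.26]
[0.02, -0.64, 0.21, -0.0, -0.01, 0.26]
[-0.0, -0.63, 0.22, -0.0, -0.01, 0.26]
[-0.02, -0.64, 0.21, -0.0, -0.01, 0.26]
[-0.04, -0.63, 0.22, -0.0, -0.01, 0.26]
[-0.06, -0.64, 0.21, -0.0, -0.01, 0.26]
[-0.08, -0.63, 0.22, -0.0, -0.01, 0.26]
[-0.1, -0.63, 0.21, -0.0, -0.01, 0.26]
[-0.12, -0.62, 0.22, -0.0, -0.01, 0.26]
[-0.14, -0.62, 0.21, -0.0, -0.01, 0.26]
[-0.15, -0.62, 0.22, -0.0, -0.01, 0.26]
[-0.18, -0.61, 0.21, -0.0, -0.01, 0.26]
[-0.19, -0.6, 0.22, -0.0, -0.01, 0.26]
[-0.21, -0.6, 0.21, -0.0, -0.01, 0.26]
end [ 0.3986 -0.2653  0.3251] err mm [-0.1  0.1  0.1]
```

```bash
python3 - <<'E'
from balls import *
p,r,org,*_=state();print(proj("scene",org),proj("scene",loc(tray,[0,0,10])))
a=vision.read_camera("scene");b=vision.read_camera("top");k=cv2.INTER_CUBIC
cv2.imwrite("pics/mid.png",np.hstack([cv2.resize(a[160:360,285:435],(450,600),interpolation=k),cv2.resize(b[150:250,120:178],(348,600),interpolation=k)]))
E
```

```text
[0.3049 0.2098 0.4844] [ 1.  -0.4 -0.3] org [0.3838 0.2457 0.2564] yaw 0.419 pitch 0.032 J [ 0.6  -0.03 -0.12  1.51  0.    0.18] t 20.0333
[389.01286104 187.46919556] [258.42364008 240.32116516]
```

View pics/mid.png

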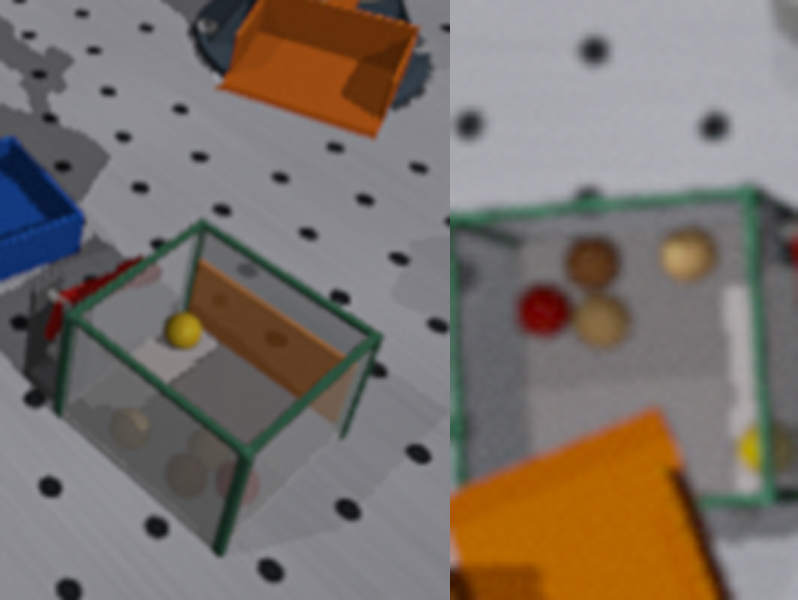

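The pan is empty. All five balls lie in the cube: yellow at scene crop (183,330), the others at top crop (590,262), (688,253), (543,310), (600,320). The door is shut and the lever is down. Now return the scoop.

Call:
{"fn": "move_arm", "kwargs": {"increments": [{"dx": 0.13,"dy": -0.62,"dz": 0.2,"wx": 0,"wy": -0.01,"wz": 0.26,"jaw": 0},{"dx": 0.12,"dy": -0.63,"dz": 0.2,"wx": 0,"wy": -0.01,"wz": 0.26,"jaw": 0},{"dx": 0.1,"dy": -0.63,"dz": 0.2,"wx": 0,"wy": -0.01,"wz": 0.26,"jaw": 0},{"dx": 0.07,"dy": -0.63,"dz": 0.2,"wx": 0,"wy": -0.01,"wz": 0.26,"jaw": 0},{"dx": 0.06,"dy": -0.63,"dz": 0.2,"wx": 0,"wy": -0.01,"wz": 0.26,"jaw": 0},{"dx": 0.04,"dy": -0.63,"dz": 0.2,"wx": 0,"wy": -0.01,"wz": 0.26,"jaw": 0},{"dx": 0.02,"dy": -0.63,"dz": 0.2,"wx": 0,"wy": -0.01,"wz": 0.26,"jaw": 0},{"dx": 0,"dy": -0.63,"dz": 0.2,"wx": 0,"wy": -0.01,"wz": 0.26,"jaw": 0},{"dx": -0.02,"dy": -0.63,"dz": 0.2,"wx": 0,"wy": -0.01,"wz": 0.26,"jaw": 0},{"dx": -0.04,"dy": -0.63,"dz": 0.2,"wx": 0,"wy": -0.01,"wz": 0.26,"jaw": 0}]}}

```text
time: 20.97
position: [0.3564, -0.0404, 0.404]
tool_rot: [-0.012, -0.052, 0.999, -0.006]
force: [1.3, -0.6, -1.4]
gripper_width: 0.195
grasp_force: 88.7
```

Call:
{"fn": "move_arm", "kwargs": {"increments": [{"dx": -0.06,"dy": -0.63,"dz": 0.2,"wx": 0,"wy": -0.01,"wz": 0.26,"jaw": 0},{"dx": -0.08,"dy": -0.63,"dz": 0.2,"wx": 0,"wy": -0.01,"wz": 0.26,"jaw": 0},{"dx": -0.1,"dy": -0.63,"dz": 0.2,"wx": 0,"wy": -0.01,"wz": 0.26,"jaw": 0},{"dx": -0.12,"dy": -0.62,"dz": 0.2,"wx": 0,"wy": -0.01,"wz": 0.26,"jaw": 0},{"dx": -0.14,"dy": -0.62,"dz": 0.2,"wx": 0,"wy": -0.01,"wz": 0.26,"jaw": 0},{"dx": -0.15,"dy": -0.62,"dz": 0.2,"wx": 0,"wy": -0.01,"wz": 0.26,"jaw": 0},{"dx": -0.18,"dy": -0.61,"dz": 0.2,"wx": 0,"wy": -0.01,"wz": 0.26,"jaw": 0},{"dx": -0.19,"dy": -0.6,"dz": 0.2,"wx": 0,"wy": -0.01,"wz": 0.26,"jaw": 0},{"dx": -0.21,"dy": -0.6,"dz": 0.2,"wx": 0,"wy": -0.01,"wz": 0.26,"jaw": 0}]}}

```text
time: 21.72
position: [0.4001, -0.2658, 0.3333]
tool_rot: [-0.006, 0.088, 0.996, -0.006]
force: [1.2, 0.2, -1.4]
gripper_width: 0.199
grasp_force: 88.7
```

Call:
{"fn": "move_arm", "kwargs": {"increments": [{"dx": 0,"dy": 0,"dz": 0,"wx": 0,"wy": 0,"wz": 0,"jaw": 0},{"dx": 0,"dy": 0,"dz": 0,"wx": 0,"wy": 0,"wz": 0,"jaw": 0},{"dx": 0,"dy": 0,"dz": 0,"wx": 0,"wy": 0,"wz": 0,"jaw": 0}]}}

```text
time: 21.97
position: [0.3996, -0.264, 0.3342]
tool_rot: [-0.005, 0.087, 0.996, -0.006]
force: [-1.4, 0.2, -1.9]
gripper_width: 0.196
grasp_force: 88.9
```

```bash
python3 - <<'E'
from balls import *
p,r,org,yaw,pitch=state()
plan(p,r,tcp_for(np.array([scoop[0],scoop[1],.01]),scoop[2]),rot(scoop[2]),6)
E
```

```text
[ 0.3996 -0.264   0.3342] [-1.4  0.2 -1.9] org [ 0.4897 -0.2818  0.1083] yaw -0.175 pitch 0.01 J [-0.58  0.2  -0.25  1.12 -0.02 -0.4 ] t 21.9667
n min: 2.5
[-0.0, -0.0, 0.41, -0.02, -0.01, -0.01]
[-0.0, -0.0, 0.42, -0.02, -0.01, -0.01]
[-0.0, -0.01, 0.41, -0.02, -0.01, -0.01]
[-0.0, -0.0, 0.41, -0.02, -0.01, -0.01]
[-0.0, -0.01, 0.42, -0.02, -0.01, -0.01]
[0.0, -0.0, 0.41, -0.02, -0.01, -0.01]
end [ 0.3987 -0.2653  0.235 ] err mm [0.  0.1 0. ]
```

Call:
{"fn": "move_arm", "kwargs": {"increments": [{"dx": 0,"dy": 0,"dz": 0.41,"wx": -0.02,"wy": -0.01,"wz": -0.01,"jaw": 0},{"dx": 0,"dy": 0,"dz": 0.41,"wx": -0.02,"wy": -0.01,"wz": -0.01,"jaw": 0},{"dx": 0,"dy": 0,"dz": 0.41,"wx": -0.02,"wy": -0.01,"wz": -0.01,"jaw": 0},{"dx": 0,"dy": 0,"dz": 0.41,"wx": -0.02,"wy": -0.01,"wz": -0.01,"jaw": 0},{"dx": 0,"dy": 0,"dz": 0.41,"wx": -0.02,"wy": -0.01,"wz": -0.01,"jaw": 0},{"dx": 0,"dy": 0,"dz": 0.41,"wx": -0.02,"wy": -0.01,"wz": -0.01,"jaw": 0},{"dx": 0,"dy": 0,"dz": 0.1,"wx": 0,"wy": 0,"wz": 0,"jaw": 0},{"dx": 0,"dy": 0,"dz": 0.05,"wx": 0,"wy": 0,"wz": 0,"jaw": 0},{"dx": 0,"dy": 0,"dz": 0.03,"wx": 0,"wy": 0,"wz": 0,"jaw": 0},{"dx": 0,"dy": 0,"dz": 0,"wx": 0,"wy": 0,"wz": 0,"jaw": 0}]}}

```text
time: 22.8
position: [0.3992, -0.2643, 0.2308]
tool_rot: [0.001, 0.083, 0.997, -0.0]
force: [0.1, -0.3, -0.4]
gripper_width: 0.198
grasp_force: 88.8
```

Call:
{"fn": "move_arm", "kwargs": {"increments": [{"dx": 0,"dy": 0,"dz": 0.03,"wx": 0,"wy": 0,"wz": 0,"jaw": 0},{"dx": 0,"dy": 0,"dz": 0.03,"wx": 0,"wy": 0,"wz": 0,"jaw": 0},{"dx": 0,"dy": 0,"dz": 0,"wx": 0,"wy": 0,"wz": 0,"jaw": 0},{"dx": 0,"dy": 0,"dz": 0,"wx": 0,"wy": 0,"wz": 0,"jaw": 0}]}}

```text
time: 23.13
position: [0.3988, -0.2644, 0.228]
tool_rot: [0.001, 0.083, 0.997, -0.0]
force: [-0.5, -0.6, -1.2]
gripper_width: 0.192
grasp_force: 88.8
```

Call:
{"fn": "move_arm", "kwargs": {"increments": [{"dx": 0,"dy": 0,"dz": 0.025,"wx": 0,"wy": 0,"wz": 0,"jaw": 0},{"dx": 0,"dy": 0,"dz": 0.025,"wx": 0,"wy": 0,"wz": 0,"jaw": 0},{"dx": 0,"dy": 0,"dz": 0,"wx": 0,"wy": 0,"wz": 0,"jaw": 0},{"dx": 0,"dy": 0,"dz": 0,"wx": 0,"wy": 0,"wz": 0,"jaw": 0}]}}

```text
time: 23.47
position: [0.3988, -0.2644, 0.226]
tool_rot: [0.001, 0.083, 0.997, -0.0]
force: [-1.8, 0.1, 4.5]
gripper_width: 0.195
grasp_force: 89.9
```

Call:
{"fn": "move_arm", "kwargs": {"increments": [{"dx": 0,"dy": 0,"dz": 0,"wx": 0,"wy": 0,"wz": 0,"jaw": 0.25},{"dx": 0,"dy": 0,"dz": 0,"wx": 0,"wy": 0,"wz": 0,"jaw": 0.4},{"dx": 0,"dy": 0,"dz": 0,"wx": 0,"wy": 0,"wz": 0,"jaw": 0.6},{"dx": 0,"dy": 0,"dz": 0,"wx": 0,"wy": 0,"wz": 0,"jaw": 0.6},{"dx": 0,"dy": 0,"dz": 0,"wx": 0,"wy": 0,"wz": 0,"jaw": 0.6},{"dx": 0,"dy": 0,"dz": 0,"wx": 0,"wy": 0,"wz": 0,"jaw": 0.6}]}}

```text
time: 23.97
position: [0.3989, -0.2644, 0.2257]
tool_rot: [0.0, 0.083, 0.997, -0.0]
force: [-0.5, -0.5, -0.2]
gripper_width: 0.6
grasp_force: 0.0
```

Call:
{"fn": "move_arm", "kwargs": {"increments": [{"dx": 0,"dy": 0,"dz": -0.2,"wx": 0,"wy": 0,"wz": 0,"jaw": 0.6},{"dx": 0,"dy": 0,"dz": -0.5,"wx": 0,"wy": 0,"wz": 0,"jaw": 0.6},{"dx": 0,"dy": 0,"dz": -0.8,"wx": 0,"wy": 0,"wz": 0,"jaw": 0.6},{"dx": 0,"dy": 0,"dz": -0.9,"wx": 0,"wy": 0,"wz": 0,"jaw": 0.6},{"dx": 0,"dy": 0,"dz": -0.9,"wx": 0,"wy": 0,"wz": 0,"jaw": 0.6},{"dx": 0.6,"dy": 0,"dz": -0.4,"wx": 0,"wy": 0,"wz": 0,"jaw": 0.6},{"dx": 0.6,"dy": 0,"dz": 0,"wx": 0,"wy": 0,"wz": 0,"jaw": 0.6},{"dx": 0,"dy": 0,"dz": 0,"wx": 0,"wy": 0,"wz": 0,"jaw": 0.6}]}}

```text
time: 24.63
position: [0.3486, -0.2554, 0.3755]
tool_rot: [0.001, 0.084, 0.996, -0.001]
force: [-0.1, -0.6, -0.3]
gripper_width: 0.595
grasp_force: 0.0
```

```bash
python3 cb.py; python3 - <<'E'
from fit import *
from plan import state if False else scoop
E
python3 - <<'E'
from fit import *
from plan import cube,loc
M={c:(vision.read_camera(c),nets.outline_of("scoop",c))[1] for c in("scene","top")}
M={c:o[0]["region"].astype(float) for c,o in M.items() if o};print(list(M))
print(fit(M,SCOOP,[.491,-.282,-.166,0]))
for c in("scene","top"):
    vision.read_camera(c);print([(t,[(np.round(d["at"],1).tolist(),round(d["score"],2)) for d in nets.pinpoint(t,c)][:1]) for t in("lever_pad","cup","bell","knot")])
E
```

```text
[ 0.3486 -0.2554  0.3755] [-0.1 -0.6 -0.3] org [ 0.4417 -0.2703  0.1507] yaw -0.167 pitch -0.001 J [-0.63  0.09 -0.27  1.21 -0.   -0.46] t 24.6333
scene 0.6 [344. 270.] cube [-43. -55.]
top 0.59 [142. 204.] cube [22. 35.]
top 0.52 [175. 226.] cube [-55. -63.]
top 0.48 [146. 190.] cube [64. 20.]
top 0.4 [158. 191.] cube [ 58. -17.]
top 0.39 [131. 203.] cube [28. 68.]
['scene', 'top']
(array([ 0.49233443, -0.28362889, -0.17745277, -0.0020076 ]), np.float64(0.2622238522328031))
[('lever_pad', [([329.9, 243.9], 0.69)]), ('cup', [([360.7, 266.3], 0.73)]), ('bell', [([259.4, 319.1], 0.56)]), ('knot', [([177.1, 220.0], 0.76)])]
[('lever_pad', [([180.2, 219.5], 0.63)]), ('cup', [([383.9, 200.6], 0.69)]), ('bell', [([185.3, 150.4], 0.63)]), ('knot', [([308.4, 145.0], 0.84)])]  File "<stdin>", line 2
    from plan import state if False else scoop
                           ^^
SyntaxError: invalid syntax
```

Five balls are in the cube, the lever is down, the scoop lies flat (z≈0), and the other things have not moved. Handing in.

```bash
python3 -c "
from cell import ctrl
print(ctrl.finish_job())"
```

```text
the job is handed in; nothing more can be done
None
```

The job is done and handed in at about 25 s: the lever is latched down with the door shut, all five balls were tipped into the cube with none spilled, and the scoop is back flat on the shelf; the final verdict was not shown.

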